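# Gauge the depth of an album's binding post

## Robot

A 7-joint arm with a two-finger parallel gripper is mounted at the origin on the work surface. World frame = base frame: x ahead of the robot, y to its left, z up, the work surface at z = 0. Lengths are in mm, angles in rad, forces in N, time in s.
With the tool pointing down it reaches from about 400 to 875 mm from the base axis. Payload 4.4 kg.
Tool frame: the origin (TCP) lies midway between the tips of the shut fingers; the grasp point (between the pads) lies 19 mm behind it; x points along the fingers, z is the direction in which the jaws open and shut, and the axes are right-handed (so a half turn about x gives the same grasp; the last joint's range is limited). The gripper opens to 85 mm and grips with 20 to 120 N. Pads are 22 mm wide; open, the fingers measure 114 mm over their backs; the gripper's body (76 mm by 85 mm) begins 54 mm behind the grasp point. The pads swing forward as they close: fully open they stand 13 mm farther back than shut.
Start: joints at [-1.269, 0.628, 0.038, 1.517, -0.027, 0.996, -0.02], TCP at [233.694, 606.552, 231.313] pointing down, gripper open.
Joint ranges: [-3.06, 3.06], [-0.37, 2.12], [-1.25, 1.32], [0.18, 2.47], [-1.1, 4.24], [0.23, 1.98], [-2.94, 2.94]. Speed limits (rad/s): [2.57, 2.57, 3.14, 3.14, 3.14, 3.14, 3.14].

## Interface

Orientations are given as [roll, pitch, yaw] about the fixed x, y, z axes, in that order (R = Rz(yaw) Ry(pitch) Rx(roll)).
In Python, from cell import ctrl gives the robot as it stands. The module is installed in compiled form; this text tells all that it offers.
- The arm moves only by the tool servo_tool, never from a script. Its argument "rows" is a list of rows, each an object of numbers: "dx", "dy", "dz": the shift along the tool's x, y, z in units of 750 mm (1.0 is 750 mm); "wx", "wy", "wz": the turn, a rotation vector about the tool's x, y, z in units of 6 degrees (1.0 is 6 degrees); "fingers": the closure, from 0 (fully open) to 1 (shut). In form: [{"dx": .., "dy": .., "dz": .., "wx": .., "wy": .., "wz": .., "fingers": ..}, ...]. A call has 1 to 5 rows; each row shifts and turns the commanded pose from where the row before left it, along the tool's axes as they then stand; what a row does not reach is not made up. A row lasts 1/8 s, in which the tool goes at most 62.5 mm and 10.7 degrees, less where a joint would pass 70% of its speed; a pose out of reach is approached as far as the arm can. A call with a number of a shift or a turn outside -1 to 1 is refused whole. A call with a gripper value outside its range is refused whole. The fingers move at their own pace and stop on an object; the grip force is fixed at half the most. Time passes only in rows, so rows that do not move let the fingers close. It gives the time, the measured TCP pose, the force and the opening at its end, in the units of the state.
- ctrl.read_state(): the state, without advancing time (a new reading comes with each control period).
- ctrl.get_image(name): name is "scene" or "top" or "wrist"; returns the picture (420x560x3 uint8, red, green, blue); there is no depth.
- ctrl.camera_info(name): a dict with "fovy" (degrees; the focal length in pixels is half the picture's height over the tangent of half this angle, whatever the lens; pixels are square), "cx", "cy" (the principal point, pixels), "R" (3x3) and "t" (3): a world point X has camera coordinates R X + t. Camera axes: x right, y down, z forward; pixel columns grow to the right and rows downward; lengths in mm; the calibration is good to about 2 mm. A picture is of the moment at which its call begins: read the wrist's pose just before it. camera_info takes no time and is no camera call; for the wrist camera it gives the pose at the moment of the call.
- ctrl.finish_job(): hands the job in, once; it reports no verdict.
Trained networks look in the newest picture that a camera, given by its name, has taken for a name from the list of things; names that differ only in an ending like _2 or _b are one class to them, and where a whole thing is asked for, a point or a joint stands for the part that bears it (a point fixed in the world has none). Each returns a list of dicts, best first, with "conf" (0 to 1); they miss things now and then, are a little off and sometimes report something else, mostly with a low value. They report only what shows in the picture. A call takes as long as a camera call.
- ctrl.search_frame(label, camera): "extent" ([centre column, centre row, width, height] in pixels, round what is visible of it).
- ctrl.silhouettes(label, camera): "region" (420x560 bool, what is visible of it) and "extent" ([centre column, centre row, width, height] in pixels, round what is visible of it).
- ctrl.mark_of(label, camera): "point" ([column, row] in pixels: a listed point, or the origin of a listed thing).
The state is a dict: "clock": time; "qpos": joint angles; "qd": joint speeds; "tau": joint torques, N m; "eef_pos": TCP position; "tool_rot": TCP orientation; "force": force on the tool from outside, world axes, zero at the start; "torque": the same for the moment, N m; "width": finger opening in mm.
Only numpy, scipy, OpenCV 4.12 (cv2) and the standard library are available. Lean on these libraries where they do the work, as an engineer would, in place of code of your own. Each camera call takes 0.05 s, during which the arm holds its last target.

## Task

Take the depth rod (the tallest piece in the wooden stand) and slide it into the hole in the brass plate on the album's spine, pushing gently but steadily past the stiff inner barrel until it rests on the solid bottom, and leave it standing there. Then set the opening of the slide gauge to the length of rod that is left showing above the brass plate, up to its very top. Do not force the rod once it has bottomed, and leave everything else where it is.

Things in the scene. Friction and masses are not known exactly. Their poses are not given: they have to be found in the camera images.
- rod: Depth rod: plain steel, 120 mm long, about 80 g, the tallest of three upright things in the wooden stand. Shaft 10 mm across with a chamfered foot; the top 34 mm is a thicker round grip 14 mm across. Origin at the centre of its lower end, z along the rod to the grip. It stands 30 mm deep in the stand, its top 130 mm above the desk. Any of the three holes may hold it.
- rod_tip (a point): Centre of the rod's lower end (foot). In the bore the foot first lands, 10 to 25 mm down, on the inner barrel of the telescoping binding post, and must push it along against a steady drag of about 5 N (more than the rod's weight; it does not spring back) until the foot stops on the rigid floor.
- rod_top (a point): Centre of the rod's top end, 120 mm above the foot.
- stand: Fixed wooden block 130 (x) x 50 (y) x 40 mm high, three upright 12 mm holes in a row along its x at -40, 0 and +40 mm. Origin at the centre of its underside.
- album: Fixed thick closed album with black covers, 240 mm along its x (the spine edge) and 212 mm in y, cover 70 mm above the desk. Origin on the desk straight under the bore, which lies mid-spine; the pages extend to the album's +y, the spine edge is at -27 mm. z up.
- bore_mouth (a point): Centre of the mouth of the upright blind bore, on the top face of the square brass plate (44 mm) set in the album's spine edge, 73 mm above the desk. Bore 12 mm across with a 3 mm chamfer at the mouth. Its rigid floor lies 35 to 62 mm below the mouth, differently each time and neither visible nor reported (bore_floor, bore_bottom in the rules); over about 25 N on it harms the post.
- gauge: Fixed aluminium slide gauge, a flat rail 190 x 36 mm, 14 mm high, with a tick every 10 mm. Origin on the desk under the inner face of the fixed jaw (30 mm high); the moving jaw slides along the gauge's +x, opening the gauge. z up.
- cursor (a joint): Opening of the slide gauge in m: the gap between the inner faces of the fixed and the moving jaw, 0 (touching) to 0.12. The moving jaw stays where it is left; drag about 2.5 N. (gauge_reading in the rules is a point that far above the brass plate's face, not reported.)
- cursor_grip (a point): Grip point on the steel moving jaw: its upright tab is 24 mm along the slide and 14 mm thick across it, its top 71 mm above the desk, its foot at 29 mm. The point is the tab's centre, 55 mm above the desk, 12 mm further along the gauge's +x than the jaw's inner face.
- pin: Short plain steel pin, 10 mm across and 65 mm long, in another hole of the stand (its top 75 mm above the desk); leave alone.
- pencil: Short dark pencil stub, 8 mm across and 70 mm long, in another hole of the stand (its top 80 mm above the desk); leave alone.
- loupe: Round magnifier, 56 mm across and 16 mm thick with a short handle, lying on the album cover; leave alone.
- brush: Brush lying at the right of the desk; leave alone.

How it is judged (in metres and radians):
On the way, in this order (a step that is already met when the one before it is completed fails the run):
1. the rod is pushed into the bore until its foot is on the solid bottom (horizontal distance between rod_tip and bore_mouth below 0.004 m and distance between rod_tip and bore_floor below 0.003 m and angle between rod's own z axis and vertical below 0.1 rad), for 0.2 s.
2. with the rod on the bottom, the gauge is opened to the rod's exposed length (within 4 mm) (all of step 1 and z of rod_top in the frame of gauge_reading between -0.004 and 0.004 m), for 0.2 s.
At the end, for the whole second after the job is handed in: The rod stands released and at rest in the bore, upright within 6 degrees, its foot within 3 mm of the bore's floor, and the gauge's opening equals the length of rod showing above the brass plate within 4 mm (all of step 2 and linear speed of rod below 0.01 m/s and velocity of joint cursor between -0.005 and 0.005 m/s); the robot touches nothing.
It fails at once if the rod is forced: more than 30 N on the bore's floor or walls (contact force between rod and bore_bottom above 30 N or contact force between rod and album above 30 N).
It fails at once if a bystander is moved more than 30 mm (distance of any of pin, pencil, loupe, cup, paste_jar, brush, hinge_box from where it was at the start of the episode above 0.03 m).
It also fails if it takes over 64 s, if anything falls off the work surface, if the arm or the gripper's body presses on something with over 40 N, if the wrist force passes 120 N, or if a joint passes its speed limit or range.

## Working session

There is one attempt and no reset: what is moved stays moved. The work goes in short steps, Python scripts to look and compute and a tool call to move; the robot and the scene stay as the last step left them, time stands still between calls to the robot, and variables do not carry over. Pictures are saved under pics/ and viewed, and the job is handed in when it is done.

Besides the shell and the picture viewer there is one more tool, called after "Call:" in YAML: its name, and indented under it one key for each argument. servo_tool: Moves the arm, as the interface text tells. Its arguments: {"type":"object","properties":{"rows":{"type":"array"}},"required":["rows"]}

```bash
mkdir -p pics
cat > h.py <<'E'
import numpy as np, cv2
from cell import ctrl
def save(cam,fn):
    im=ctrl.get_image(cam); cv2.imwrite('pics/'+fn,im[:,:,::-1]); return im
def ray(cam,px,info=None):
    i=info or ctrl.camera_info(cam); f=210/np.tan(np.radians(i['fovy'])/2)
    R=np.array(i['R']);t=np.array(i['t'])
    d=R.T@np.array([(px[0]-i['cx'])/f,(px[1]-i['cy'])/f,1.]); return -R.T@t,d
def atz(cam,px,z,info=None):
    o,d=ray(cam,px,info); return o+d*(z-o[2])/d[2]
def proj(cam,X,info=None):
    i=info or ctrl.camera_info(cam); f=210/np.tan(np.radians(i['fovy'])/2)
    c=np.array(i['R'])@np.array(X,float)+np.array(i['t']); return np.array([i['cx']+f*c[0]/c[2],i['cy']+f*c[1]/c[2]])
E
python3 - <<'E'
from h import *
np.set_printoptions(precision=2,suppress=True)
s=ctrl.read_state();print(s)
for c in ['scene','top']:
    save(c,c+'0.png'); i=ctrl.camera_info(c);R=np.array(i['R']);print(c,i['fovy'],i['cx'],i['cy'],-R.T@np.array(i['t']),R)
    for l,z in [('rod_top',130),('rod',10),('bore_mouth',73),('cursor_grip',55),('gauge',0),('stand',0),('pin',10),('pencil',10),('album',0)]:
        for d in ctrl.mark_of(l,c)[:2]: print(l,np.round(d['point'],1),round(d['conf'],2),atz(c,d['point'],z))
E
```

```text
{'clock': 0.0, 'qpos': array([-1.27,  0.63,  0.04,  1.52, -0.03,  1.  , -0.02]), 'qd': array([ 0.,  0.,  0., -0.,  0., -0.,  0.]), 'tau': array([ -0.  , -56.34,   1.23, -19.35,   0.01,   0.01,   0.  ]), 'eef_pos': array([233.43, 605.97, 230.38]), 'tool_rot': array([ 3.14,  1.57, -1.94]), 'force': array([0.99, 0.83, 0.17]), 'torque': array([0.02, 0.02, 0.  ]), 'width': 85.21362871723016}
scene 50.6640180748581 281.6692709201602 205.89077122712612 [1285.78  314.03  621.02] [[-0.44  0.9  -0.  ]
 [ 0.48  0.24 -0.85]
 [-0.76 -0.38 -0.53]]
rod_top [304.7 195.2] 0.66 [525.17  -7.25 130.  ]
rod [301.4 235.8] 0.66 [512.37 -17.71  10.  ]
rod [382.2 262.2] 0.38 [523.18 177.7   10.  ]
bore_mouth [390.7 234.6] 0.97 [504.82 183.1   73.  ]
cursor_grip [231.8 204.6] 0.81 [ 527.38 -195.73   55.  ]
gauge [238.6 214.9] 0.96 [ 488.27 -203.54    0.  ]
stand [296.4 247.1] 0.59 [544.89 -15.39   0.  ]
stand [296.7 242.2] 0.46 [527.63 -22.58   0.  ]
pin [291.2 255. ] 0.49 [587.74  -8.42  10.  ]
pencil [298.3 241.5] 0.6 [535.78 -14.98  10.  ]
pencil [303.2 192.2] 0.37 [326.5  -95.87  10.  ]
album [230.1 205.5] 0.6 [ 459.49 -246.91    0.  ]
album [384.7 260.8] 0.57 [503.54 179.09   0.  ]
top 42.472687013999995 278.7125785521533 215.7672071347198 [ 365.14  -57.3  1468.09] [[ 0.   -1.   -0.  ]
 [-0.99 -0.   -0.1 ]
 [ 0.1   0.   -0.99]]
rod_top [267.4 211.5] 0.55 [512.71 -22.49 130.  ]
rod [189.  215.9] 0.6 [513.66 193.42  10.  ]
rod [266.5 219.8] 0.35 [503.31 -17.02  10.  ]
bore_mouth [191.1 214.2] 0.61 [511.69 177.21  73.  ]
cursor_grip [334.4 208.1] 0.64 [ 530.2  -196.81   55.  ]
gauge [334.8 220.6] 0.75 [ 502.31 -203.03    0.  ]
stand [264.6 204.6] 0.69 [546.04 -11.37   0.  ]
pin [334.4 209. ] 0.64 [ 533.   -201.23   10.  ]
album [196.  216.2] 0.84 [513.88 175.98   0.  ]
```

Run:
```python
import cv2
a=cv2.imread('pics/scene0.png');cv2.imwrite('pics/s0c.png',cv2.resize(a[150:330,160:460],None,fx=2.6,fy=2.6,interpolation=2))
a=cv2.imread('pics/top0.png');cv2.imwrite('pics/t0c.png',cv2.resize(a[130:290,150:370],None,fx=3.5,fy=3.5,interpolation=2))
```

```text
(no output)
```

View pics/scene0.png

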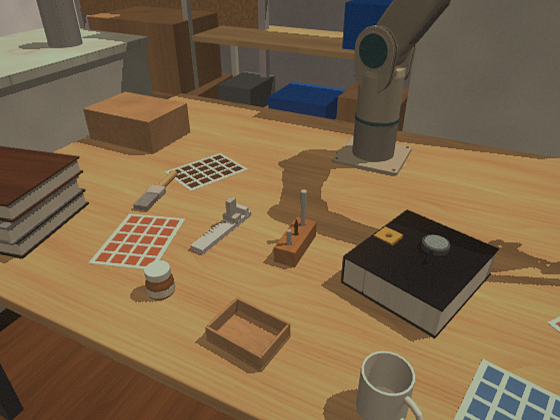

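View pics/s0c.png

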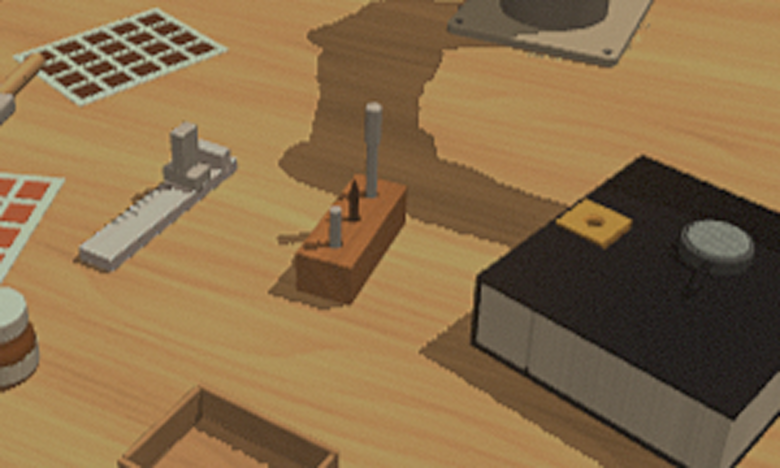

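View pics/t0c.png

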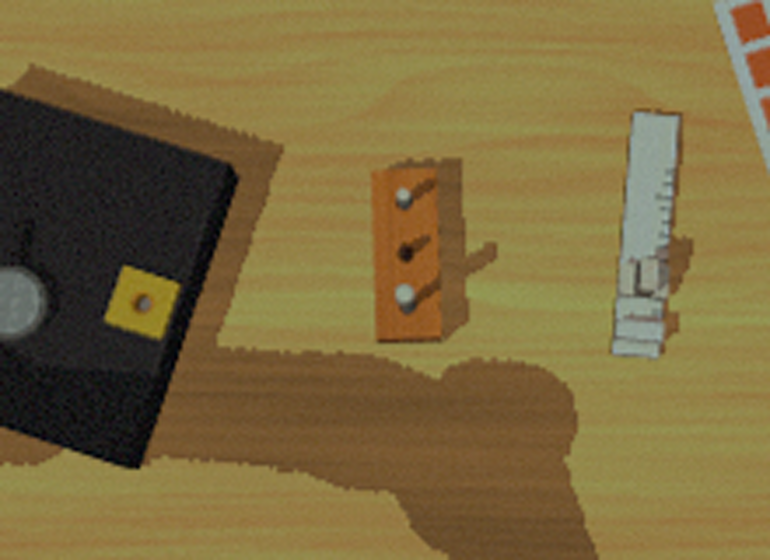

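```bash
cat >> h.py <<'E'
def tri(ps,pt):
    A=[];b=[]
    for c,p in (('scene',ps),('top',pt)):
        o,d=ray(c,p);d=d/np.linalg.norm(d);M=np.eye(3)-np.outer(d,d);A.append(M);b.append(M@o)
    return np.linalg.solve(sum(A),sum(b))
E
python3 - <<'E'
from h import *
np.set_printoptions(precision=1,suppress=True)
S=lambda x,y:(x/2.6+160-.3,y/2.6+150-.3)
T=lambda x,y:(x/3.5+150-.4,y/3.5+130-.4)
for n,s,t,z in [('rodtop',(373,106),(405,290),130),('bore',(596,222),(143,303),73),('pin',(336,210),(404,193),75),('tabtop',(184,128),(649,268),71),('pencil',(353,181),(406,255),80)]:
    s=S(*s);t=T(*t);print(n,tri(s,t),atz('scene',s,z),atz('top',t,z))
print('stand corners z40',[atz('top',T(*p),40) for p in [(373,170),(438,167),(442,341),(378,341)]])
print('plate z73',[atz('top',T(*p),73) for p in [(124,265),(182,282),(163,339),(105,320)]])
print('album edge z70',[atz('top',T(*p),70) for p in [(232,180),(138,466)]])
print('rail z14',[atz('top',T(*p),14) for p in [(634,110),(681,115),(613,353),(660,357)]])
i=ctrl.camera_info('wrist');R=np.array(i['R']);print(i['fovy'],i['cx'],i['cy'],-R.T@np.array(i['t']),R)
save('wrist','w0.png')
print(ctrl.read_state()['tool_rot'])
E
```

```text
rodtop [510.2 -17.5 131.4] [508.1 -18.5 130. ] [510.3 -17.3 130. ]
bore [506.6 179.5  71.7] [508.2 180.2  73. ] [506.5 178.8  73. ]
pin [588.8 -14.4  74.9] [588.9 -14.   75. ] [588.9 -14.6  75. ]
tabtop [ 532.6 -195.9   73.9] [ 528.4 -197.7   71. ] [ 533.4 -196.9   71. ]
pencil [543.2 -17.9  74.8] [550.9 -16.4  80. ] [541.8 -16.4  80. ]
stand corners z40 [array([612.3,  10.3,  40. ]), array([614.7, -39.4,  40. ]), array([481.3, -42.8,  40. ]), array([481.2,   5.7,  40. ])]
plate z73 [array([534.9, 193.4,  73. ]), array([522.3, 150.1,  73. ]), array([479.8, 163.5,  73. ]), array([493.8, 206.7,  73. ])]
album edge z70 [array([599.5, 114.3,  70. ]), array([386.1, 180.8,  70. ])]
rail z14 [array([ 664.4, -192. ,   14. ]), array([ 660.5, -228.6,   14. ]), array([ 474.3, -174.3,   14. ]), array([ 471.2, -210.5,   14. ])]
62.993488426041715 275.60149210573775 211.47502013692102 [165.  633.1 374.1] [[ 0.4  0.9  0. ]
 [ 0.9 -0.3  0.3]
 [ 0.3 -0.1 -1. ]]
[1.3 1.6 2.5]
```

View pics/w0.png

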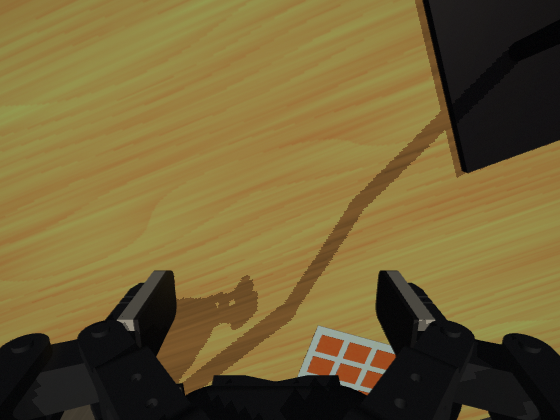

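```bash
cat >> h.py <<'E'
from scipy.spatial.transform import Rotation as Ro
np.set_printoptions(precision=3,suppress=True)
def plan(target,jaw=None):
    s=ctrl.read_state();R=Ro.from_euler('xyz',s['tool_rot']).as_matrix();p=np.array(s['eef_pos'])
    print('t',round(s['clock'],2),'pos',p,'F',s['force'],'w',round(s['width'],1));print('R',R.tolist() if jaw is None else R)
    z=np.array([0,0,-1.])
    if jaw is None: jaw=R[:,2]
    jaw=np.array(jaw,float);jaw[2]=0;jaw/=np.linalg.norm(jaw)
    if jaw@R[:,2]<0: jaw=-jaw
    Rt=np.stack([z,np.cross(jaw,z),jaw],1)
    print('rotvec units (tool)',Ro.from_matrix(R.T@Rt).as_rotvec(degrees=True)/6)
    d=np.array(target)-p
    print('shift now-frame',R.T@d/750,' after-rot frame',Rt.T@d/750)
E
python3 - <<'E'
from h import *
plan((509.5,-17.6,200),(0.09,0.996,0))
print(ctrl.read_state()['qpos'])
E
```

```text
t 1.05 pos [233.683 606.563 231.322] F [1.05  0.889 0.351] w 85.4
R [[-0.    -0.933  0.36 ]
 [ 0.     0.36   0.933]
 [-1.     0.     0.   ]]
rotvec units (tool) [-2.651  0.    -0.   ]
shift now-frame [ 0.042 -0.642 -0.644]  after-rot frame [ 0.042 -0.441 -0.796]
[-1.269  0.628  0.038  1.517 -0.027  0.996 -0.02 ]
```

Call:
servo_tool:
  rows:
    - {"wx":-0.9}
    - {"wx":-0.9}
    - {"wx":-0.85}
    - {"dy":-0.035,"dz":-0.06}
    - {"dy":-0.035,"dz":-0.06}

```text
schema error: expected keys dx, dy, dz, wx, wy, wz, fingers
```

Call:
servo_tool:
  rows:
    - {"dy":-0.035,"dz":-0.06}
    - {"dy":-0.035,"dz":-0.06}
    - {"dy":-0.035,"dz":-0.06}
    - {"dy":-0.035,"dz":-0.06}
    - {"dy":-0.035,"dz":-0.06}

```text
schema error: expected keys dx, dy, dz, wx, wy, wz, fingers
```

Run:
```python
from h import *
plan((509.5,-17.6,200),(0.09,0.996,0))
```

```text
t 1.05 pos [233.683 606.563 231.322] F [1.05  0.889 0.351] w 85.4
R [[-0.    -0.933  0.36 ]
 [ 0.     0.36   0.933]
 [-1.     0.     0.   ]]
rotvec units (tool) [-2.651  0.    -0.   ]
shift now-frame [ 0.042 -0.642 -0.644]  after-rot frame [ 0.042 -0.441 -0.796]
```

All keys are required.

Call:
servo_tool:
  rows:
    - {"dx":0,"dy":0,"dz":0,"wx":-0.9,"wy":0,"wz":0,"fingers":0}
    - {"dx":0,"dy":0,"dz":0,"wx":-0.9,"wy":0,"wz":0,"fingers":0}
    - {"dx":0,"dy":0,"dz":0,"wx":-0.85,"wy":0,"wz":0,"fingers":0}
    - {"dx":0,"dy":-0.035,"dz":-0.06,"wx":0,"wy":0,"wz":0,"fingers":0}
    - {"dx":0,"dy":-0.035,"dz":-0.06,"wx":0,"wy":0,"wz":0,"fingers":0}

```text
clock: 1.68
eef_pos: [278.2, 511.3, 231.1]
tool_rot: [-1.177, 1.57, 0.305]
force: [1.2, 0.1, 0.5]
width: 85.3
```

Call:
servo_tool:
  rows:
    - {"dx":0,"dy":-0.035,"dz":-0.06,"wx":0,"wy":0,"wz":0,"fingers":0}
    - {"dx":0,"dy":-0.035,"dz":-0.06,"wx":0,"wy":0,"wz":0,"fingers":0}
    - {"dx":0,"dy":-0.035,"dz":-0.06,"wx":0,"wy":0,"wz":0,"fingers":0}
    - {"dx":0,"dy":-0.035,"dz":-0.06,"wx":0,"wy":0,"wz":0,"fingers":0}
    - {"dx":0,"dy":-0.035,"dz":-0.06,"wx":0,"wy":0,"wz":0,"fingers":0}

```text
clock: 2.3
eef_pos: [389.1, 274.8, 231.6]
tool_rot: [-0.9, 1.57, 0.581]
force: [-0.2, -0.3, 0.1]
width: 85.5
```

Run:
```python
from h import *
plan((509.5,-17.6,200),(0.09,0.996,0))
print(ctrl.read_state()['qpos'])
save('wrist','w1.png')
i=ctrl.camera_info('wrist')
print([proj('wrist',X,i) for X in [(507,179.5,73),(509.5,-17.6,130)]], ctrl.mark_of('bore_mouth','wrist')[:2])
```

```text
t 2.3 pos [389.059 274.814 231.602] F [-0.186 -0.305  0.134] w 85.5
R [[ 0.001 -0.996  0.09 ]
 [ 0.001  0.09   0.996]
 [-1.    -0.001  0.001]]
rotvec units (tool) [-0.001  0.006  0.007]
shift now-frame [ 0.042 -0.195 -0.374]  after-rot frame [ 0.042 -0.195 -0.374]
[-0.655  0.382 -0.026  1.986  0.014  0.773  0.791]
[array([201.619, 310.886]), array([-35.178, 369.577])] [{'point': [186.6, 313.5], 'conf': 0.58}, {'point': [55.4, 324.0], 'conf': 0.28}]
```

View pics/w1.png

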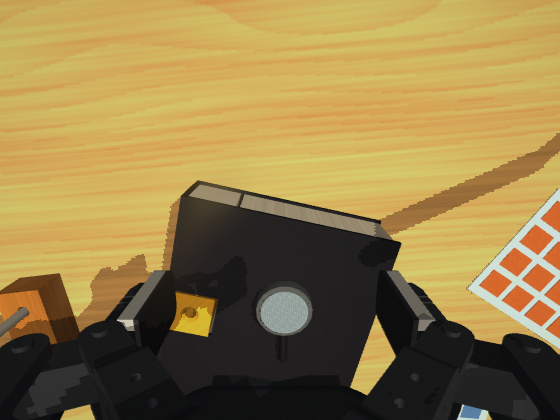

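Call:
servo_tool:
  rows:
    - {"dx":0,"dy":-0.03,"dz":-0.06,"wx":0,"wy":0,"wz":0,"fingers":0}
    - {"dx":0,"dy":-0.03,"dz":-0.06,"wx":0,"wy":0,"wz":0,"fingers":0}
    - {"dx":0,"dy":-0.03,"dz":-0.06,"wx":0,"wy":0,"wz":0,"fingers":0}
    - {"dx":0,"dy":0,"dz":0,"wx":0,"wy":0,"wz":0,"fingers":0}
    - {"dx":0,"dy":0,"dz":0,"wx":0,"wy":0,"wz":0,"fingers":0}

```text
clock: 3.02
eef_pos: [443.2, 136.7, 231.4]
tool_rot: [0.053, 1.57, 1.534]
force: [-0.5, 0.2, 0.6]
width: 85.4
```

Run:
```python
from h import *
plan((509.5,-17.6,200),(0.09,0.996,0))
i=ctrl.camera_info('wrist')
save('wrist','w2.png')
print([proj('wrist',X,i) for X in [(507,179.5,73),(509.5,-17.6,130),(588.9,-14.4,75)]], ctrl.mark_of('bore_mouth','wrist')[:2],ctrl.mark_of('rod_top','wrist')[:2])
```

```text
t 3.02 pos [443.206 136.717 231.399] F [-0.48   0.158  0.595] w 85.4
R [[ 0.    -0.996  0.09 ]
 [ 0.001  0.09   0.996]
 [-1.     0.     0.001]]
rotvec units (tool) [ 0.002  0.009 -0.   ]
shift now-frame [ 0.042 -0.107 -0.197]  after-rot frame [ 0.042 -0.107 -0.197]
[array([325.936, 253.82 ]), array([ 93.104, 305.495]), array([142.003, 343.117])] [{'point': [319.6, 253.8], 'conf': 0.76}] [{'point': [90.4, 303.8], 'conf': 0.93}]
```

View pics/w2.png

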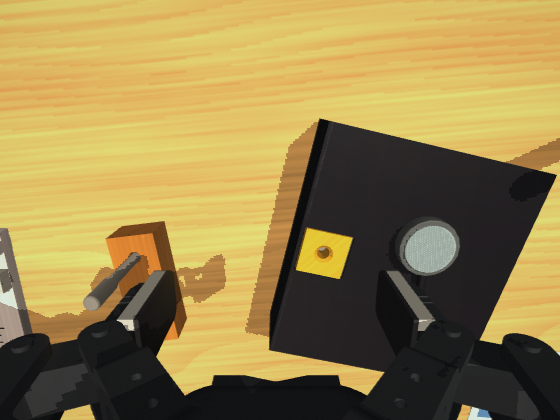

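Call:
servo_tool:
  rows:
    - {"dx":0,"dy":-0.03,"dz":-0.06,"wx":0,"wy":0,"wz":0,"fingers":0}
    - {"dx":0,"dy":-0.03,"dz":-0.06,"wx":0,"wy":0,"wz":0,"fingers":0}
    - {"dx":0,"dy":-0.03,"dz":-0.06,"wx":0,"wy":0,"wz":0,"fingers":0}
    - {"dx":0,"dy":-0.017,"dz":-0.018,"wx":0,"wy":0,"wz":0,"fingers":0}
    - {"dx":0,"dy":0,"dz":0,"wx":0,"wy":0,"wz":0,"fingers":0}

```text
clock: 3.8
eef_pos: [510.4, -19.0, 231.1]
tool_rot: [-0.099, 1.57, 1.381]
force: [-0.4, 0.7, -0.0]
width: 85.4
```

Run:
```python
from h import *
i=ctrl.camera_info('wrist')
save('wrist','w3.png')
print([proj('wrist',X,i) for X in [(507,179.5,73),(509.5,-17.6,130),(588.9,-14.4,75)]])
for d in ctrl.mark_of('rod_top','wrist')[:2]: print(d,atz('wrist',d['point'],130))
plan((509.5,-17.6,96),(0.09,0.996,0))
```

```text
[array([498.348, 169.544]), array([277.051, 209.98 ]), array([287.45 , 272.115])]
{'point': [274.9, 205.1], 'conf': 0.93} [504.381 -16.862 130.   ]
t 3.9 pos [509.288 -17.04  231.076] F [-0.767  0.84   0.668] w 85.0
R [[-0.001 -0.996  0.087]
 [ 0.001  0.087  0.996]
 [-1.     0.001  0.001]]
rotvec units (tool) [ 0.026  0.012 -0.011]
shift now-frame [ 0.18  -0.001 -0.001]  after-rot frame [ 0.18  -0.    -0.001]
```

View pics/w3.png

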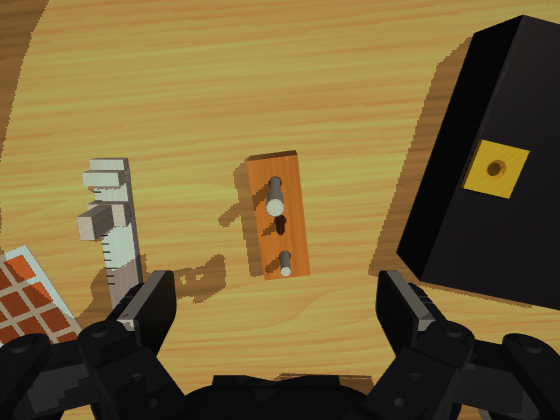

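Call:
servo_tool:
  rows:
    - {"dx":0.05,"dy":0,"dz":0,"wx":0,"wy":0,"wz":0,"fingers":0}
    - {"dx":0.05,"dy":0,"dz":0,"wx":0,"wy":0,"wz":0,"fingers":0}
    - {"dx":0.05,"dy":0,"dz":0,"wx":0,"wy":0,"wz":0,"fingers":0}
    - {"dx":0.029,"dy":0,"dz":0,"wx":0,"wy":0,"wz":0,"fingers":0}
    - {"dx":0,"dy":0,"dz":0,"wx":0,"wy":0,"wz":0,"fingers":0}

```text
clock: 4.53
eef_pos: [508.1, -17.2, 95.8]
tool_rot: [1.405, 1.567, 2.889]
force: [0.7, -0.8, 1.2]
width: 85.3
```

Run:
```python
from h import *
i=ctrl.camera_info('wrist')
save('wrist','w4.png')
print([proj('wrist',X,i) for X in [(507,179.5,73),(509.5,-17.6,130),(588.9,-14.4,75)]])
plan((509.5,-17.6,96),(0.09,0.996,0))
```

```text
[array([659.14 , 221.508]), array([274.429, 321.274]), array([291.992, 382.252])]
t 4.58 pos [509.186 -17.575  96.936] F [-0.774  0.565  0.315] w 85.5
R [[-0.002 -0.996  0.088]
 [ 0.001  0.088  0.996]
 [-1.     0.002  0.001]]
rotvec units (tool) [ 0.024  0.007 -0.016]
shift now-frame [ 0.001 -0.     0.   ]  after-rot frame [ 0.001 -0.     0.   ]
```

View pics/w4.png

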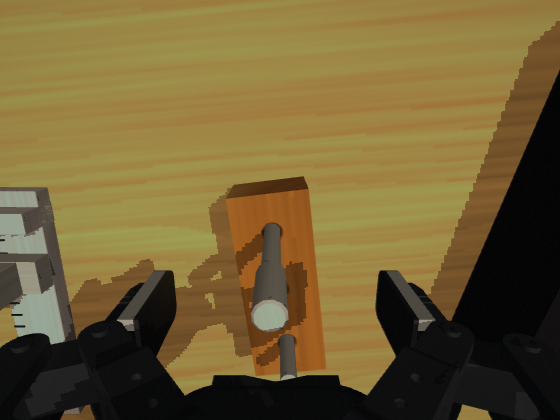

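Run:
```python
from h import *
i=ctrl.camera_info('wrist')
for p in [(269.5,315)]: print(atz('wrist',p,130,i))
R=np.array(i['R']);c=-R.T@np.array(i['t']);s=ctrl.read_state()
print(c, s['eef_pos'], Ro.from_euler('xyz',s['tool_rot']).as_matrix().T@(c-s['eef_pos']), R@Ro.from_euler('xyz',s['tool_rot']).as_matrix())
# where would grasp pts project: midpoint at z=113 of fingers
print(proj('wrist',s['eef_pos']+np.array([0,0,19]),i),proj('wrist',s['eef_pos']+np.array([0,0,34]),i), atz('wrist',(276.5,315),130,i))
```

```text
[508.445 -19.647 130.   ]
[436.105 -11.149 239.819] [509.186 -17.575  96.936] [-142.763   73.596    0.102] [[-0.     0.     1.   ]
 [-0.29  -0.957  0.   ]
 [ 0.957 -0.29   0.   ]]
[275.282 296.279] [275.285 317.799] [508.672 -17.081 130.   ]
```

Call:
servo_tool:
  rows:
    - {"dx":0,"dy":0.001,"dz":-0.003,"wx":0,"wy":0,"wz":0,"fingers":0}
    - {"dx":0,"dy":0,"dz":0,"wx":0,"wy":0,"wz":0,"fingers":0.5}
    - {"dx":0,"dy":0,"dz":0,"wx":0,"wy":0,"wz":0,"fingers":0.7}
    - {"dx":0,"dy":0,"dz":0,"wx":0,"wy":0,"wz":0,"fingers":1}
    - {"dx":0,"dy":0,"dz":0,"wx":0,"wy":0,"wz":0,"fingers":1}

```text
clock: 5.2
eef_pos: [509.0, -21.5, 97.2]
tool_rot: [-0.852, 1.571, 0.628]
force: [-0.4, 2.5, 8.6]
width: 13.0
```

Call:
servo_tool:
  rows:
    - {"dx":0,"dy":0,"dz":0,"wx":0,"wy":0,"wz":0,"fingers":1}
    - {"dx":0,"dy":0,"dz":0,"wx":0,"wy":0,"wz":0,"fingers":1}
    - {"dx":0,"dy":0,"dz":0,"wx":0,"wy":0,"wz":0,"fingers":1}

```text
clock: 5.58
eef_pos: [509.2, -21.3, 97.2]
tool_rot: [-0.841, 1.57, 0.639]
force: [0.1, 2.3, 4.5]
width: 11.8
```

Run:
```python
from h import *
i=ctrl.camera_info('wrist')
save('wrist','w5.png')
z=[]
for k in range(4):
    s=ctrl.read_state(); z.append(s['eef_pos']); ctrl.get_image('wrist') 
print(z)
plan((509.5,-17.6,96),(0.09,0.996,0))
```

```text
[array([509.142, -21.255,  97.236]), array([509.166, -21.288,  97.24 ]), array([509.127, -21.309,  97.214]), array([509.12 , -21.344,  97.222])]
t 5.83 pos [509.094 -21.327  97.204] F [0.054 1.335 4.676] w 12.4
R [[ 0.    -0.996  0.09 ]
 [ 0.     0.09   0.996]
 [-1.    -0.     0.   ]]
rotvec units (tool) [-0.001  0.003  0.003]
shift now-frame [ 0.002 -0.     0.005]  after-rot frame [ 0.002 -0.     0.005]
```

View pics/w5.png

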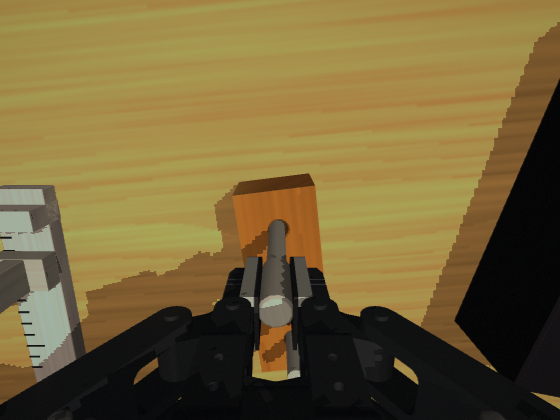

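Call:
servo_tool:
  rows:
    - {"dx":-0.02,"dy":0,"dz":0,"wx":0,"wy":0,"wz":0,"fingers":1}
    - {"dx":-0.03,"dy":0,"dz":0,"wx":0,"wy":0,"wz":0,"fingers":1}
    - {"dx":-0.05,"dy":0,"dz":0,"wx":0,"wy":0,"wz":0,"fingers":1}
    - {"dx":-0.05,"dy":0,"dz":0,"wx":0,"wy":0,"wz":0,"fingers":1}
    - {"dx":0,"dy":0,"dz":0,"wx":0,"wy":0,"wz":0,"fingers":1}

```text
clock: 6.45
eef_pos: [510.5, -22.4, 212.5]
tool_rot: [-1.609, 1.565, -0.129]
force: [0.5, -0.2, -0.3]
width: 11.9
```

Run:
```python
from h import *
i=ctrl.camera_info('wrist')
save('wrist','w6.png');a=save('scene','s6.png')
cv2.imwrite('pics/s6c.png',cv2.resize(a[130:310,220:460,::-1],None,fx=3,fy=3,interpolation=2))
plan((507,176.5,215),(0.09,0.996,0))
for d in ctrl.mark_of('bore_mouth','wrist')[:2]: print(d,atz('wrist',d['point'],73,i))
```

```text
t 6.55 pos [508.34  -22.087 209.664] F [-1.01  -0.18  -1.832] w 12.4
R [[-0.    -0.996  0.091]
 [-0.     0.091  0.996]
 [-1.     0.    -0.001]]
rotvec units (tool) [-0.006 -0.005 -0.003]
shift now-frame [-0.007  0.026  0.264]  after-rot frame [-0.007  0.026  0.264]
{'point': [512.1, 172.0], 'conf': 0.56} [506.781 175.486  73.   ]
```

View pics/w6.png

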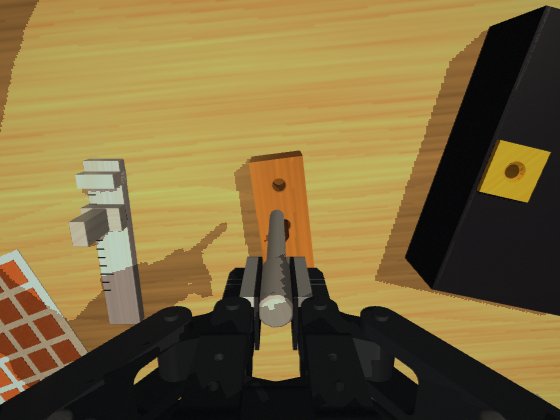

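View pics/s6c.png

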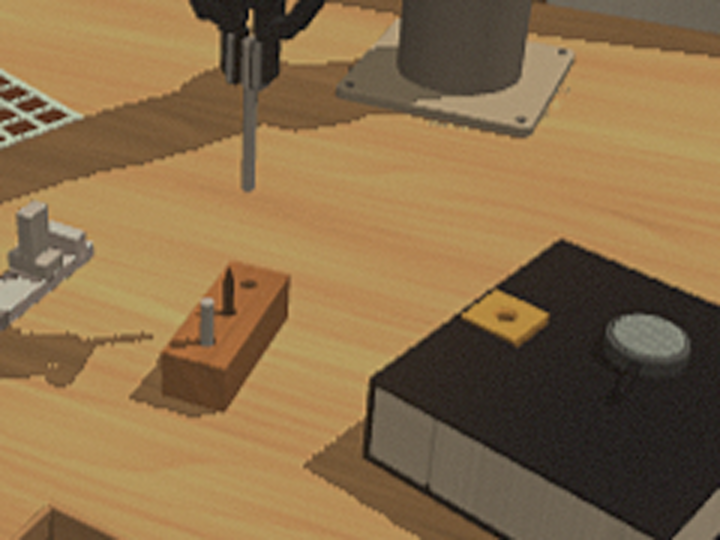

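Call:
servo_tool:
  rows:
    - {"dx":0,"dy":0.005,"dz":0.05,"wx":0,"wy":0,"wz":0,"fingers":1}
    - {"dx":0,"dy":0.006,"dz":0.06,"wx":0,"wy":0,"wz":0,"fingers":1}
    - {"dx":0,"dy":0.006,"dz":0.06,"wx":0,"wy":0,"wz":0,"fingers":1}
    - {"dx":0,"dy":0.006,"dz":0.06,"wx":0,"wy":0,"wz":0,"fingers":1}
    - {"dx":0,"dy":0.003,"dz":0.034,"wx":0,"wy":0,"wz":0,"fingers":1}

```text
clock: 7.22
eef_pos: [505.9, 179.8, 207.9]
tool_rot: [1.763, 1.567, -3.036]
force: [0.4, 0.6, -1.2]
width: 11.9
```

Call:
servo_tool:
  rows:
    - {"dx":0.02,"dy":0,"dz":0,"wx":0,"wy":0,"wz":0,"fingers":1}
    - {"dx":0.02,"dy":0,"dz":0,"wx":0,"wy":0,"wz":0,"fingers":1}
    - {"dx":0,"dy":0,"dz":0,"wx":0,"wy":0,"wz":0,"fingers":1}

```text
clock: 7.6
eef_pos: [506.0, 174.9, 177.4]
tool_rot: [2.206, 1.566, -2.599]
force: [-0.8, -0.8, -1.2]
width: 12.5
```

Run:
```python
from h import *
i=ctrl.camera_info('wrist')
save('wrist','w7.png');a=save('scene','s7.png');b=save('top','t7.png')
cv2.imwrite('pics/s7c.png',cv2.resize(a[140:300,320:480,::-1],None,fx=3.5,fy=3.5,interpolation=2))
plan((507,176.3,175),(0.09,0.996,0))
for d in ctrl.mark_of('bore_mouth','wrist')[:2]: print(d,atz('wrist',d['point'],73,i))
e=ctrl.read_state()['eef_pos']
print('foot pred px wrist',proj('wrist',e-np.array([0,0,87.2]),i),'mouth',proj('wrist',(e[0],e[1],73),i))
for z in (e[2]-87.2,73): print('scene',proj('scene',(e[0],e[1],z)))
```

```text
t 7.75 pos [507.626 176.291 179.521] F [-0.009 -0.49   0.06 ] w 12.6
R [[-0.    -0.996  0.092]
 [-0.     0.092  0.996]
 [-1.     0.    -0.   ]]
rotvec units (tool) [-0.018 -0.004 -0.   ]
shift now-frame [ 0.006  0.001 -0.   ]  after-rot frame [ 0.006  0.001 -0.   ]
{'point': [277.8, 210.7], 'conf': 0.96} [506.214 176.377  73.   ]
foot pred px wrist [278.475 220.747] mouth [278.34  212.648]
scene [388.501 226.887]
scene [387.307 234.541]
```

View pics/w7.png

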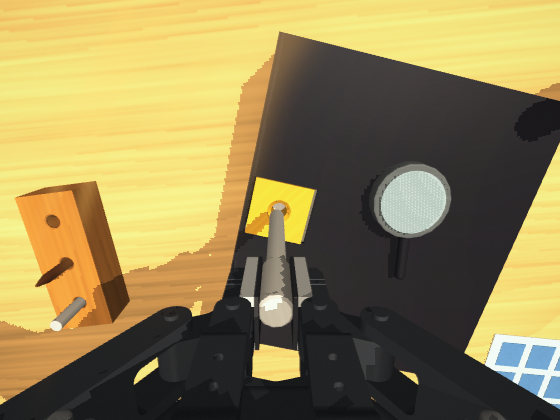

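View pics/s7c.png

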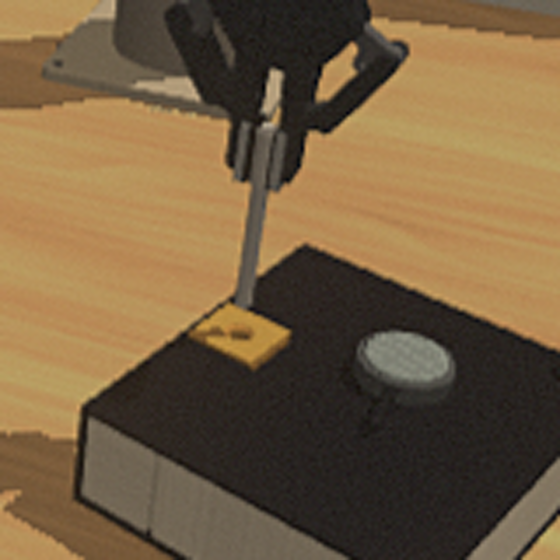

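Run:
```python
from h import *
a=cv2.imread('pics/w7.png');cv2.imwrite('pics/w7c.png',cv2.resize(a[170:340,200:350],None,fx=3.5,fy=3.5,interpolation=2))
i=ctrl.camera_info('wrist');e=ctrl.read_state()['eef_pos']
t=np.linspace(0,2*np.pi,60)
def circ(cam,c,r,im,info,col,ox,oy,k):
    P=np.array([(proj(cam,(c[0]+r*np.cos(u),c[1]+r*np.sin(u),c[2]),info)-[ox,oy]+.5)*k for u in t]).astype(np.int32)
    cv2.polylines(im,[P],True,col,1)
im=cv2.imread('pics/w7c.png');f=e-np.array([0,0,87.2])
circ('wrist',f,5,im,i,(255,0,0),200,170,3.5);circ('wrist',f+[0,0,120],7,im,i,(0,0,255),200,170,3.5)
circ('wrist',(507,176.3,73),6,im,i,(0,255,0),200,170,3.5)
cv2.imwrite('pics/w7o.png',im)
im=cv2.imread('pics/s7c.png');i=None
circ('scene',f,5,im,i,(255,0,0),320,140,3.5);circ('scene',f+[0,0,120],7,im,i,(0,0,255),320,140,3.5)
circ('scene',(507,176.3,73),6,im,i,(0,255,0),320,140,3.5)
cv2.imwrite('pics/s7o.png',im)
```

```text
(no output)
```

View pics/w7o.png

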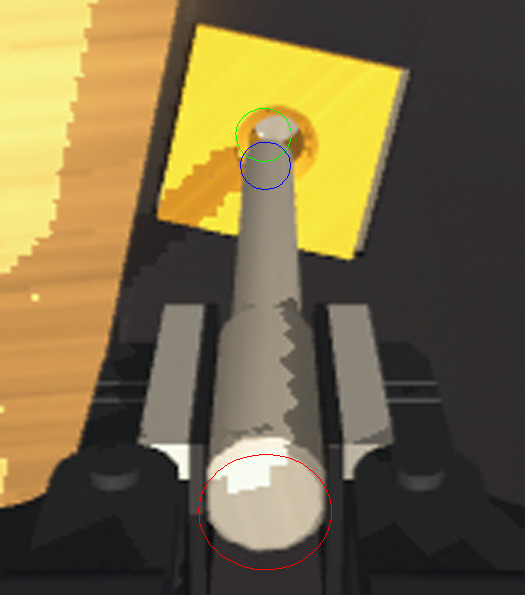

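View pics/s7o.png

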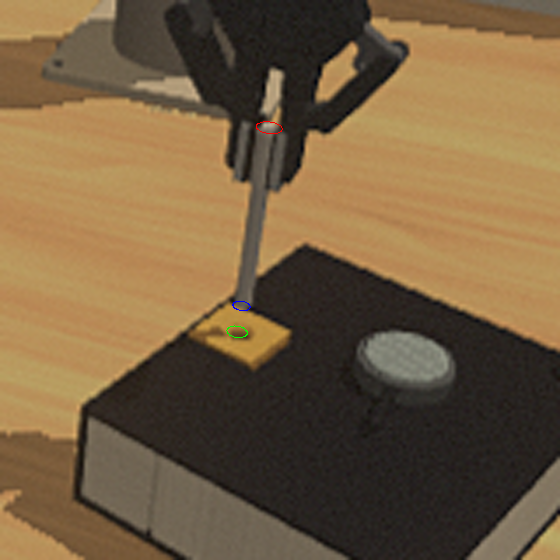

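```bash
python3 - <<'E'
from h import *
for k in range(5):
    s=ctrl.read_state();i=ctrl.camera_info('wrist');R=np.array(i['R']);print(s['clock'],s['eef_pos'],-R.T@np.array(i['t']),s['qd'][:3])
    if k<4: im=ctrl.get_image('wrist')
im=save('wrist','w8.png')
E
python3 - <<'E'
import cv2
a=cv2.imread('pics/w8.png');cv2.imwrite('pics/w8c.png',cv2.resize(a[170:270,230:330],None,fx=6,fy=6,interpolation=2))
E
```

```text
7.8 [507.776 176.644 179.811] [434.413 183.47  322.542] [-0.005 -0.007 -0.004]
7.85 [507.82  176.903 179.982] [434.396 183.665 322.675] [-0.005 -0.004 -0.003]
7.9 [507.764 177.074 180.028] [434.345 183.814 322.726] [-0.004 -0.002 -0.003]
7.95 [507.679 177.204 180.002] [434.282 183.925 322.724] [-0.004  0.002 -0.   ]
8.0 [507.63  177.282 179.974] [434.221 184.004 322.689] [-0.003  0.001 -0.002]
```

View pics/w8c.png

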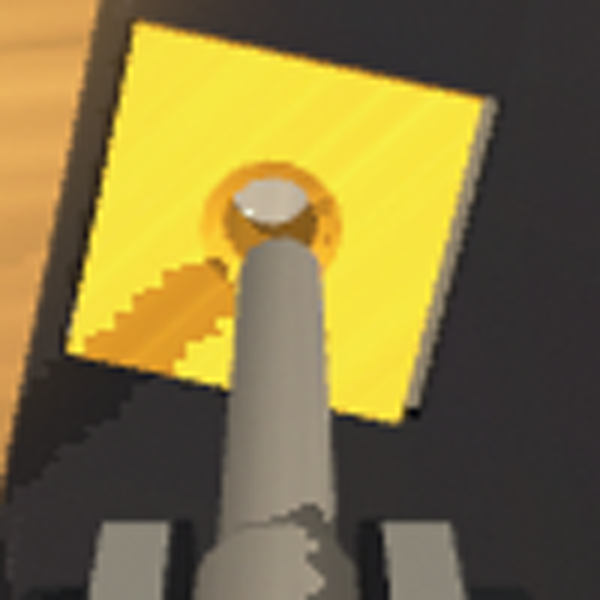

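Run:
```python
from h import *
i=ctrl.camera_info('wrist');s=ctrl.read_state();e=s['eef_pos']
print(e,atz('wrist',(275.3,208.7),73,i),'foot seen',atz('wrist',(277.3,213.7),e[2]-87.2,i),'foot pred px',proj('wrist',e-[0,0,87.2],i))
print('top seen',atz('wrist',(275.5,311),e[2]+32.8,i))
```

```text
[507.55  177.363 179.907] [507.334 177.361  73.   ] foot seen [505.331 178.958  92.707] foot pred px [275.325 216.892]
top seen [505.423 177.638 212.707]
```

Call:
servo_tool:
  rows:
    - {"dx":0,"dy":-0.0027,"dz":-0.0013,"wx":0,"wy":0,"wz":0,"fingers":1}
    - {"dx":0.008,"dy":0,"dz":0,"wx":0,"wy":0,"wz":0,"fingers":1}
    - {"dx":0.008,"dy":0,"dz":0,"wx":0,"wy":0,"wz":0,"fingers":1}
    - {"dx":0,"dy":0,"dz":0,"wx":0,"wy":0,"wz":0,"fingers":1}
    - {"dx":0,"dy":0,"dz":0,"wx":0,"wy":0,"wz":0,"fingers":1}

```text
clock: 8.68
eef_pos: [509.2, 176.2, 167.4]
tool_rot: [2.031, 1.571, -2.772]
force: [-0.0, 0.3, -0.9]
width: 12.1
```

Run:
```python
from h import *
a=save('wrist','w9.png');cv2.imwrite('pics/w9c.png',cv2.resize(a[170:270,230:330,::-1],None,fx=6,fy=6,interpolation=2))
plan((509.5,176.3,160),(0.09,0.996,0))
```

```text
t 8.72 pos [509.329 176.271 167.539] F [ 0.232  0.735 -0.991] w 12.2
R [[ 0.    -0.996  0.09 ]
 [ 0.     0.09   0.996]
 [-1.    -0.     0.   ]]
rotvec units (tool) [-0.002  0.     0.   ]
shift now-frame [ 0.01 -0.    0.  ]  after-rot frame [ 0.01 -0.    0.  ]
```

View pics/w9c.png

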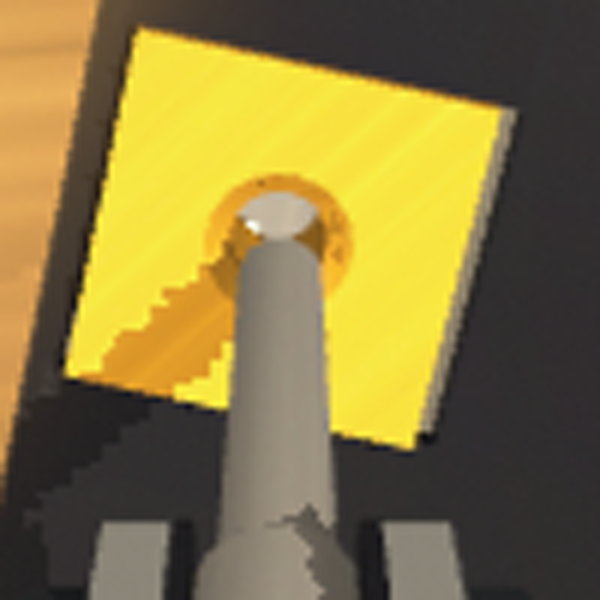

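Call:
servo_tool:
  rows:
    - {"dx":0.005,"dy":0,"dz":0,"wx":0,"wy":0,"wz":0,"fingers":1}
    - {"dx":0.005,"dy":0,"dz":0,"wx":0,"wy":0,"wz":0,"fingers":1}
    - {"dx":0.005,"dy":0,"dz":0,"wx":0,"wy":0,"wz":0,"fingers":1}
    - {"dx":0,"dy":0,"dz":0,"wx":0,"wy":0,"wz":0,"fingers":1}
    - {"dx":0,"dy":0,"dz":0,"wx":0,"wy":0,"wz":0,"fingers":1}

```text
clock: 9.35
eef_pos: [509.2, 176.2, 156.3]
tool_rot: [1.764, 1.571, -3.039]
force: [0.3, 0.3, -2.1]
width: 12.4
```

Call:
servo_tool:
  rows:
    - {"dx":0.004,"dy":0,"dz":0,"wx":0,"wy":0,"wz":0,"fingers":1}
    - {"dx":0.004,"dy":0,"dz":0,"wx":0,"wy":0,"wz":0,"fingers":1}
    - {"dx":0.004,"dy":0,"dz":0,"wx":0,"wy":0,"wz":0,"fingers":1}
    - {"dx":0,"dy":0,"dz":0,"wx":0,"wy":0,"wz":0,"fingers":1}

```text
clock: 9.85
eef_pos: [509.2, 176.2, 147.0]
tool_rot: [2.002, 1.57, -2.801]
force: [1.0, -0.8, -1.2]
width: 12.0
```

Call:
servo_tool:
  rows:
    - {"dx":0.004,"dy":0,"dz":0,"wx":0,"wy":0,"wz":0,"fingers":1}
    - {"dx":0.004,"dy":0,"dz":0,"wx":0,"wy":0,"wz":0,"fingers":1}
    - {"dx":0.004,"dy":0,"dz":0,"wx":0,"wy":0,"wz":0,"fingers":1}
    - {"dx":0,"dy":0,"dz":0,"wx":0,"wy":0,"wz":0,"fingers":1}

```text
clock: 10.35
eef_pos: [509.2, 176.2, 138.1]
tool_rot: [1.747, 1.571, -3.056]
force: [-0.5, -0.9, -0.5]
width: 11.9
```

Call:
servo_tool:
  rows:
    - {"dx":0.003,"dy":0,"dz":0,"wx":0,"wy":0,"wz":0,"fingers":1}
    - {"dx":0.003,"dy":0,"dz":0,"wx":0,"wy":0,"wz":0,"fingers":1}
    - {"dx":0,"dy":0,"dz":0,"wx":0,"wy":0,"wz":0,"fingers":1}

```text
clock: 10.72
eef_pos: [509.4, 176.2, 134.1]
tool_rot: [-1.012, 1.57, 0.468]
force: [-0.7, -0.2, 4.0]
width: 12.4
```

Call:
servo_tool:
  rows:
    - {"dx":0.003,"dy":0,"dz":0,"wx":0,"wy":0,"wz":0,"fingers":1}
    - {"dx":0.002,"dy":0,"dz":0,"wx":0,"wy":0,"wz":0,"fingers":1}

```text
clock: 10.98
eef_pos: [509.4, 176.3, 130.4]
tool_rot: [-1.048, 1.57, 0.433]
force: [-1.5, -1.0, 6.0]
width: 12.0
```

Call:
servo_tool:
  rows:
    - {"dx":0.002,"dy":0,"dz":0,"wx":0,"wy":0,"wz":0,"fingers":1}

```text
clock: 11.1
eef_pos: [509.4, 176.2, 128.9]
tool_rot: [-1.035, 1.57, 0.445]
force: [-1.5, -0.7, 6.0]
width: 12.6
```

Call:
servo_tool:
  rows:
    - {"dx":0.002,"dy":0,"dz":0,"wx":0,"wy":0,"wz":0,"fingers":1}

```text
clock: 11.22
eef_pos: [509.4, 176.2, 127.4]
tool_rot: [-1.057, 1.57, 0.423]
force: [-1.6, 0.4, 6.1]
width: 12.1
```

Call:
servo_tool:
  rows:
    - {"dx":0.0015,"dy":0,"dz":0,"wx":0,"wy":0,"wz":0,"fingers":1}

```text
clock: 11.35
eef_pos: [509.4, 176.3, 126.3]
tool_rot: [-0.998, 1.57, 0.483]
force: [-2.2, -0.6, 6.3]
width: 12.0
```

Call:
servo_tool:
  rows:
    - {"dx":0.0015,"dy":0,"dz":0,"wx":0,"wy":0,"wz":0,"fingers":1}

```text
clock: 11.48
eef_pos: [509.4, 176.3, 125.2]
tool_rot: [-0.968, 1.57, 0.512]
force: [-1.9, -0.2, 6.1]
width: 12.2
```

Call:
servo_tool:
  rows:
    - {"dx":0.0015,"dy":0,"dz":0,"wx":0,"wy":0,"wz":0,"fingers":1}

```text
clock: 11.6
eef_pos: [509.4, 176.3, 124.0]
tool_rot: [-0.917, 1.57, 0.563]
force: [-1.0, -0.1, 5.2]
width: 12.3
```

Call:
servo_tool:
  rows:
    - {"dx":0.0015,"dy":0,"dz":0,"wx":0,"wy":0,"wz":0,"fingers":1}

```text
clock: 11.72
eef_pos: [509.4, 176.3, 122.9]
tool_rot: [-0.872, 1.57, 0.608]
force: [-1.3, 0.0, 6.2]
width: 12.0
```

Call:
servo_tool:
  rows:
    - {"dx":0.0015,"dy":0,"dz":0,"wx":0,"wy":0,"wz":0,"fingers":1}

```text
clock: 11.85
eef_pos: [509.4, 176.3, 121.8]
tool_rot: [-0.867, 1.57, 0.613]
force: [-1.7, -0.3, 6.2]
width: 12.5
```

Call:
servo_tool:
  rows:
    - {"dx":0.0015,"dy":0,"dz":0,"wx":0,"wy":0,"wz":0,"fingers":1}

```text
clock: 11.98
eef_pos: [509.4, 176.3, 120.7]
tool_rot: [-0.881, 1.57, 0.6]
force: [-1.4, -0.2, 6.1]
width: 12.3
```

Call:
servo_tool:
  rows:
    - {"dx":0.0015,"dy":0,"dz":0,"wx":0,"wy":0,"wz":0,"fingers":1}

```text
clock: 12.1
eef_pos: [509.4, 176.3, 119.6]
tool_rot: [-0.959, 1.57, 0.521]
force: [-2.3, -0.4, 5.5]
width: 12.1
```

Call:
servo_tool:
  rows:
    - {"dx":0.0015,"dy":0,"dz":0,"wx":0,"wy":0,"wz":0,"fingers":1}

```text
clock: 12.22
eef_pos: [509.3, 176.3, 118.4]
tool_rot: [-0.824, 1.57, 0.657]
force: [-1.4, -0.4, 5.8]
width: 12.2
```

Call:
servo_tool:
  rows:
    - {"dx":0.0015,"dy":0,"dz":0,"wx":0,"wy":0,"wz":0,"fingers":1}

```text
clock: 12.35
eef_pos: [509.3, 176.3, 117.3]
tool_rot: [-0.821, 1.57, 0.659]
force: [-2.7, -0.6, 6.0]
width: 12.0
```

Call:
servo_tool:
  rows:
    - {"dx":0.0015,"dy":0,"dz":0,"wx":0,"wy":0,"wz":0,"fingers":1}

```text
clock: 12.48
eef_pos: [509.3, 176.3, 116.2]
tool_rot: [-0.901, 1.57, 0.58]
force: [-1.9, -0.9, 5.7]
width: 12.3
```

Call:
servo_tool:
  rows:
    - {"dx":0.0015,"dy":0,"dz":0,"wx":0,"wy":0,"wz":0,"fingers":1}

```text
clock: 12.6
eef_pos: [509.3, 176.3, 115.0]
tool_rot: [-0.849, 1.57, 0.632]
force: [-1.6, 0.5, 5.0]
width: 12.3
```

Call:
servo_tool:
  rows:
    - {"dx":0.0015,"dy":0,"dz":0,"wx":0,"wy":0,"wz":0,"fingers":1}

```text
clock: 12.72
eef_pos: [509.3, 176.3, 113.9]
tool_rot: [-0.668, 1.57, 0.812]
force: [-2.1, -1.4, 6.6]
width: 12.2
```

Call:
servo_tool:
  rows:
    - {"dx":0.0015,"dy":0,"dz":0,"wx":0,"wy":0,"wz":0,"fingers":1}

```text
clock: 12.85
eef_pos: [509.3, 176.3, 112.8]
tool_rot: [-0.686, 1.571, 0.794]
force: [-2.2, -0.6, 6.0]
width: 12.3
```

Call:
servo_tool:
  rows:
    - {"dx":0.0015,"dy":0,"dz":0,"wx":0,"wy":0,"wz":0,"fingers":1}

```text
clock: 12.98
eef_pos: [509.3, 176.3, 111.7]
tool_rot: [-0.645, 1.571, 0.835]
force: [-3.0, -0.1, 6.1]
width: 12.6
```

Call:
servo_tool:
  rows:
    - {"dx":0.0015,"dy":0,"dz":0,"wx":0,"wy":0,"wz":0,"fingers":1}

```text
clock: 13.1
eef_pos: [509.3, 176.3, 110.5]
tool_rot: [-0.491, 1.571, 0.99]
force: [-2.3, 0.0, 5.4]
width: 12.4
```

Call:
servo_tool:
  rows:
    - {"dx":0.0015,"dy":0,"dz":0,"wx":0,"wy":0,"wz":0,"fingers":1}

```text
clock: 13.22
eef_pos: [509.3, 176.3, 109.4]
tool_rot: [-0.693, 1.571, 0.788]
force: [-1.5, -0.3, 6.3]
width: 12.3
```

Call:
servo_tool:
  rows:
    - {"dx":0.0015,"dy":0,"dz":0,"wx":0,"wy":0,"wz":0,"fingers":1}

```text
clock: 13.35
eef_pos: [509.3, 176.3, 108.3]
tool_rot: [-0.57, 1.571, 0.91]
force: [-0.6, 0.0, 5.3]
width: 12.1
```

Call:
servo_tool:
  rows:
    - {"dx":0.0015,"dy":0,"dz":0,"wx":0,"wy":0,"wz":0,"fingers":1}

```text
clock: 13.48
eef_pos: [509.3, 176.3, 107.2]
tool_rot: [-0.691, 1.571, 0.79]
force: [-1.3, 0.5, 6.2]
width: 12.3
```

Call:
servo_tool:
  rows:
    - {"dx":0.0015,"dy":0,"dz":0,"wx":0,"wy":0,"wz":0,"fingers":1}

```text
clock: 13.6
eef_pos: [509.4, 176.3, 106.4]
tool_rot: [-0.827, 1.57, 0.654]
force: [-3.9, -0.8, 17.1]
width: 12.6
```

Call:
servo_tool:
  rows:
    - {"dx":0.0015,"dy":0,"dz":0,"wx":0,"wy":0,"wz":0,"fingers":1}

```text
clock: 13.72
eef_pos: [509.5, 176.4, 106.3]
tool_rot: [-0.891, 1.57, 0.589]
force: [-4.3, -1.5, 25.7]
width: 12.3
```

Call:
servo_tool:
  rows:
    - {"dx":-0.0018,"dy":0,"dz":0,"wx":0,"wy":0,"wz":0,"fingers":1}
    - {"dx":0,"dy":0,"dz":0,"wx":0,"wy":0,"wz":0,"fingers":1}

```text
clock: 13.98
eef_pos: [509.3, 176.3, 106.5]
tool_rot: [-0.749, 1.57, 0.732]
force: [-3.7, -0.2, 8.9]
width: 12.4
```

Run:
```python
from h import *
a=save('wrist','w10.png');b=save('scene','s10.png')
cv2.imwrite('pics/s10c.png',cv2.resize(b[150:290,330:470,::-1],None,fx=4,fy=4,interpolation=2))
plan((509.5,176.3,160),(0.09,0.996,0))
```

```text
t 14.07 pos [509.313 176.345 106.488] F [-2.215 -1.849  9.41 ] w 12.2
R [[ 0.    -0.996  0.09 ]
 [ 0.     0.09   0.996]
 [-1.    -0.     0.   ]]
rotvec units (tool) [-0.     0.002  0.002]
shift now-frame [-0.071 -0.    -0.   ]  after-rot frame [-0.071 -0.    -0.   ]
```

View pics/w10.png

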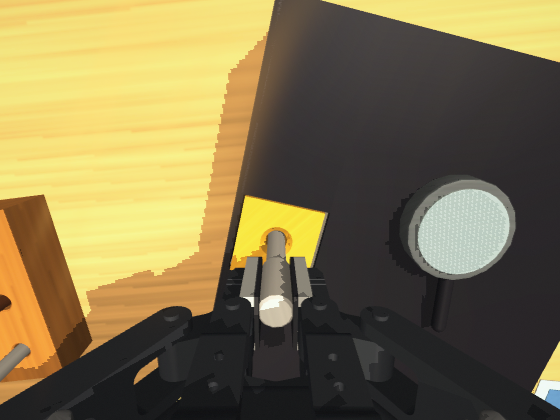

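View pics/s10c.png

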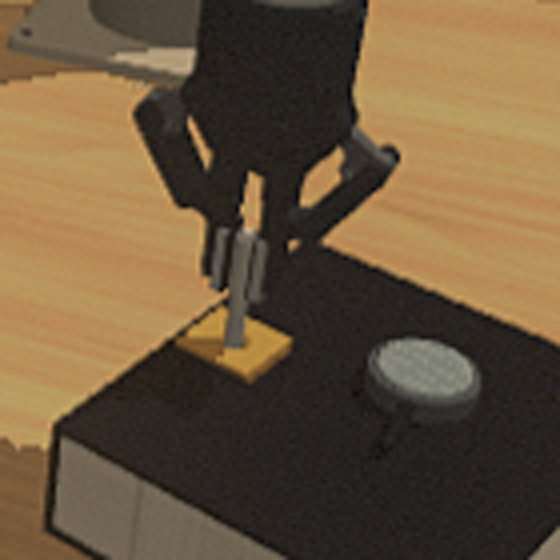

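Call:
servo_tool:
  rows:
    - {"dx":0,"dy":0,"dz":0,"wx":0,"wy":0,"wz":0,"fingers":0.6}
    - {"dx":0,"dy":0,"dz":0,"wx":0,"wy":0,"wz":0,"fingers":0.3}
    - {"dx":0,"dy":0,"dz":0,"wx":0,"wy":0,"wz":0,"fingers":0}
    - {"dx":0,"dy":0,"dz":0,"wx":0,"wy":0,"wz":0,"fingers":0}
    - {"dx":0,"dy":0,"dz":0,"wx":0,"wy":0,"wz":0,"fingers":0}

```text
clock: 14.7
eef_pos: [509.3, 176.2, 105.8]
tool_rot: [2.058, 1.571, -2.745]
force: [-0.2, -0.4, 0.0]
width: 85.4
```

Call:
servo_tool:
  rows:
    - {"dx":-0.03,"dy":0,"dz":0,"wx":0,"wy":0,"wz":0,"fingers":0}
    - {"dx":-0.05,"dy":0,"dz":0,"wx":0,"wy":0,"wz":0,"fingers":0}
    - {"dx":-0.05,"dy":0,"dz":0,"wx":0,"wy":0,"wz":0,"fingers":0}
    - {"dx":-0.02,"dy":0,"dz":0,"wx":0,"wy":0,"wz":0,"fingers":0}
    - {"dx":0,"dy":0,"dz":0,"wx":0,"wy":0,"wz":0,"fingers":0}

```text
clock: 15.32
eef_pos: [509.7, 176.4, 218.9]
tool_rot: [-1.094, 1.569, 0.387]
force: [-0.5, -0.8, 0.1]
width: 85.3
```

Run:
```python
from h import *
b=save('scene','s11.png');save('wrist','w11.png')
cv2.imwrite('pics/s11c.png',cv2.resize(b[150:290,330:470,::-1],None,fx=4,fy=4,interpolation=2))
plan((528,-197,230),(0.09,0.996,0))
```

```text
t 15.43 pos [508.476 175.948 217.239] F [ 0.523  0.459 -0.629] w 85.4
R [[-0.002 -0.996  0.09 ]
 [-0.001  0.09   0.996]
 [-1.     0.002 -0.001]]
rotvec units (tool) [-0.001 -0.009 -0.018]
shift now-frame [-0.017 -0.071 -0.493]  after-rot frame [-0.017 -0.071 -0.493]
```

View pics/s11c.png

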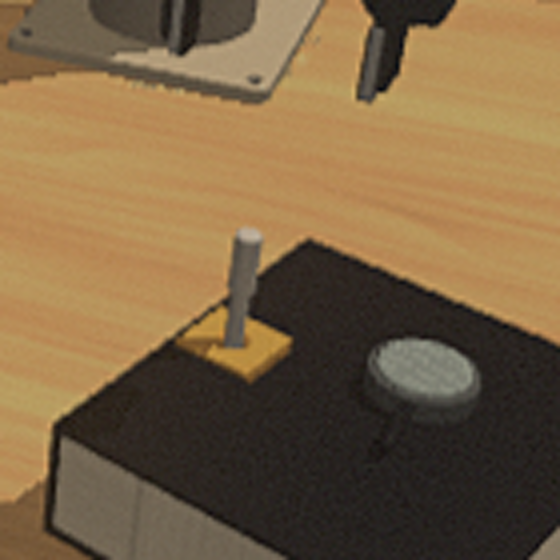

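View pics/w11.png

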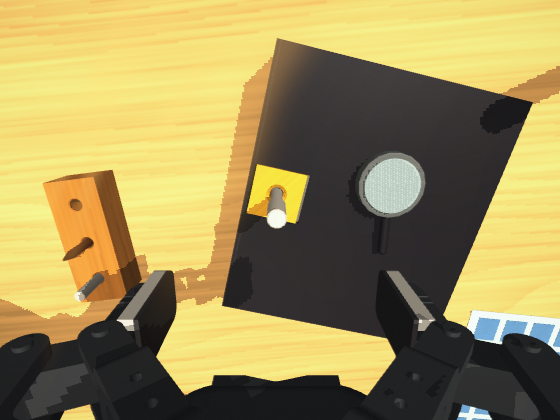

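Call:
servo_tool:
  rows:
    - {"dx":0,"dy":-0.009,"dz":-0.06,"wx":0,"wy":0,"wz":0,"fingers":0}
    - {"dx":0,"dy":-0.009,"dz":-0.06,"wx":0,"wy":0,"wz":0,"fingers":0}
    - {"dx":0,"dy":-0.009,"dz":-0.06,"wx":0,"wy":0,"wz":0,"fingers":0}
    - {"dx":0,"dy":-0.009,"dz":-0.06,"wx":0,"wy":0,"wz":0,"fingers":0}
    - {"dx":0,"dy":-0.009,"dz":-0.06,"wx":0,"wy":0,"wz":0,"fingers":0}

```text
clock: 16.05
eef_pos: [521.6, -52.3, 216.7]
tool_rot: [1.591, 1.568, 3.072]
force: [0.6, 0.3, -0.6]
width: 85.2
```

Call:
servo_tool:
  rows:
    - {"dx":0,"dy":-0.009,"dz":-0.06,"wx":0,"wy":0,"wz":0,"fingers":0}
    - {"dx":0,"dy":-0.009,"dz":-0.06,"wx":0,"wy":0,"wz":0,"fingers":0}
    - {"dx":0,"dy":-0.008,"dz":-0.06,"wx":0,"wy":0,"wz":0,"fingers":0}
    - {"dx":0,"dy":0,"dz":-0.015,"wx":0,"wy":0,"wz":0,"fingers":0}
    - {"dx":0,"dy":0,"dz":0,"wx":0,"wy":0,"wz":0,"fingers":0}

```text
clock: 16.68
eef_pos: [527.9, -198.3, 217.0]
tool_rot: [1.236, 1.568, 2.715]
force: [-0.2, 0.2, -0.3]
width: 85.3
```

Call:
servo_tool:
  rows:
    - {"dx":0,"dy":0,"dz":0,"wx":0,"wy":0,"wz":0,"fingers":0}
    - {"dx":0,"dy":0,"dz":0,"wx":0,"wy":0,"wz":0,"fingers":0}
    - {"dx":0,"dy":0,"dz":0,"wx":0,"wy":0,"wz":0,"fingers":0}

```text
clock: 17.05
eef_pos: [529.1, -197.3, 218.5]
tool_rot: [-0.177, 1.57, 1.305]
force: [0.5, -1.2, -0.4]
width: 85.1
```

Run:
```python
from h import *
for z in (135,139.2,143): print(proj('scene',(508,178.5,z)))
print(proj('scene',(508,178.5,73)))
i=ctrl.camera_info('wrist')
a=save('wrist','w12.png')
plan((528,-197,230),(0.09,0.996,0))
for l in ('cursor_grip','gauge'):
  for d in ctrl.mark_of(l,'wrist')[:2]: print(l,d,atz('wrist',d['point'],55 if l[0]=='c' else 0,i))
```

```text
[392.054 210.009]
[392.329 208.261]
[392.579 206.673]
[388.149 234.827]
t 17.1 pos [ 529.031 -197.565  218.506] F [ 0.681  0.228 -0.938] w 85.4
R [[ 0.    -0.996  0.089]
 [ 0.     0.089  0.996]
 [-1.    -0.     0.   ]]
rotvec units (tool) [0.01  0.001 0.002]
shift now-frame [-0.015  0.001  0.001]  after-rot frame [-0.015  0.001  0.001]
cursor_grip {'point': [273.9, 190.2], 'conf': 0.92} [ 527.609 -198.472   55.   ]
gauge {'point': [273.4, 149.9], 'conf': 0.98} [ 497.485 -196.508    0.   ]
```

View pics/w12.png

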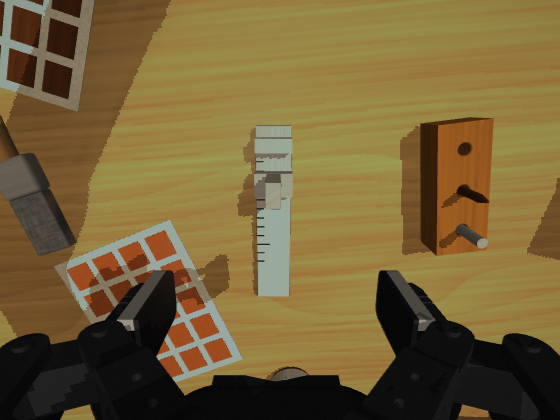

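Run:
```python
from h import *
a=cv2.imread('pics/w12.png');cv2.imwrite('pics/w12c.png',cv2.resize(a[115:305,230:310],None,fx=3.1,fy=3.1,interpolation=2))
s=cv2.imread('pics/s11.png');cv2.imwrite('pics/s12c.png',cv2.resize(s[190:260,180:260],None,fx=7,fy=7,interpolation=2))
```

```text
(no output)
```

View pics/w12c.png

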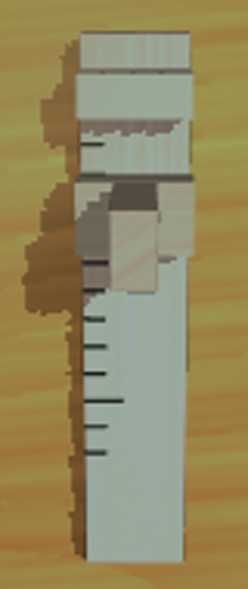

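View pics/s12c.png

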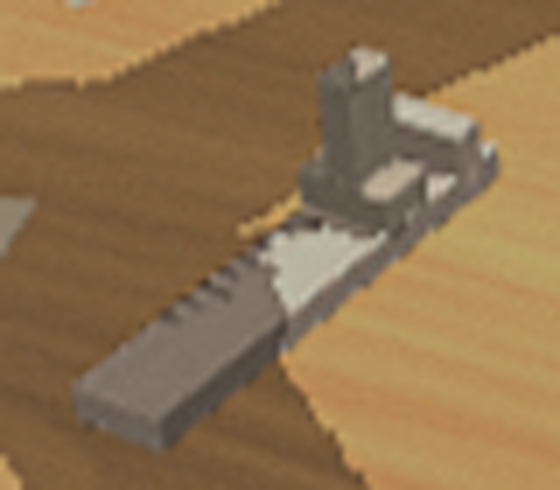

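Call:
servo_tool:
  rows:
    - {"dx":0.06,"dy":0.002,"dz":-0.002,"wx":0,"wy":0,"wz":0,"fingers":0}
    - {"dx":0.06,"dy":0,"dz":0,"wx":0,"wy":0,"wz":0,"fingers":0}
    - {"dx":0.04,"dy":0,"dz":0,"wx":0,"wy":0,"wz":0,"fingers":0}
    - {"dx":0,"dy":0,"dz":0,"wx":0,"wy":0,"wz":0,"fingers":0}
    - {"dx":0,"dy":0,"dz":0,"wx":0,"wy":0,"wz":0,"fingers":0}

```text
clock: 17.82
eef_pos: [528.1, -200.0, 99.5]
tool_rot: [-1.818, 1.569, -0.338]
force: [0.7, 0.0, -0.1]
width: 85.5
```

Run:
```python
from h import *
i=ctrl.camera_info('wrist')
a=save('wrist','w13.png')
plan((527.5,-199,38),(0.09,0.996,0))
for l in ('cursor_grip','gauge'):
  for d in ctrl.mark_of(l,'wrist')[:2]: print(l,d,atz('wrist',d['point'],55 if l[0]=='c' else 0,i))
```

```text
t 17.88 pos [ 528.36  -200.158   99.884] F [ 0.247 -0.494 -0.962] w 84.9
R [[ 0.003 -0.996  0.09 ]
 [-0.001  0.09   0.996]
 [-1.    -0.003 -0.001]]
rotvec units (tool) [-0.003 -0.007  0.026]
shift now-frame [0.083 0.002 0.001]  after-rot frame [0.083 0.001 0.001]
cursor_grip {'point': [280.7, 239.3], 'conf': 0.87} [ 528.46  -196.905   55.   ]
gauge {'point': [274.8, 168.6], 'conf': 0.66} [ 496.112 -197.555    0.   ]
gauge {'point': [521.4, 215.5], 'conf': 0.39} [547.423 -18.76    0.   ]
```

View pics/w13.png

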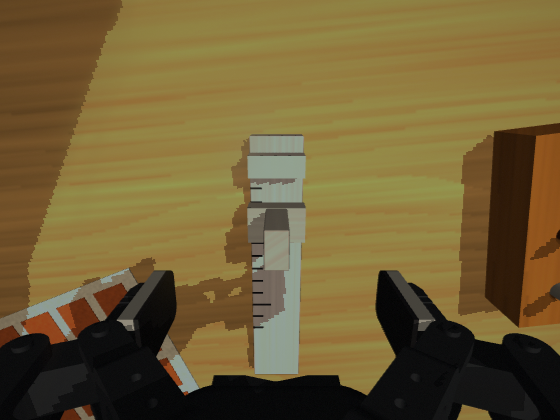

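Call:
servo_tool:
  rows:
    - {"dx":0.04,"dy":0.0005,"dz":0.0005,"wx":0,"wy":0,"wz":0,"fingers":0}
    - {"dx":0.03,"dy":0,"dz":0,"wx":0,"wy":0,"wz":0,"fingers":0}
    - {"dx":0.012,"dy":0,"dz":0,"wx":0,"wy":0,"wz":0,"fingers":0}
    - {"dx":0,"dy":0,"dz":0,"wx":0,"wy":0,"wz":0,"fingers":0}
    - {"dx":0,"dy":0,"dz":0,"wx":0,"wy":0,"wz":0,"fingers":0}

```text
clock: 18.6
eef_pos: [527.6, -199.6, 37.9]
tool_rot: [-1.817, 1.569, -0.336]
force: [0.3, 0.2, -0.0]
width: 85.5
```

Run:
```python
from h import *
a=save('wrist','w14.png')
plan((527.5,-199,38),(0.09,0.996,0))
```

```text
t 18.65 pos [ 527.604 -199.543   37.906] F [-0.18   0.245 -0.21 ] w 85.4
R [[ 0.002 -0.996  0.09 ]
 [-0.001  0.09   0.996]
 [-1.    -0.002 -0.   ]]
rotvec units (tool) [-0.002 -0.004  0.017]
shift now-frame [-0.     0.     0.001]  after-rot frame [-0.     0.     0.001]
```

View pics/w14.png

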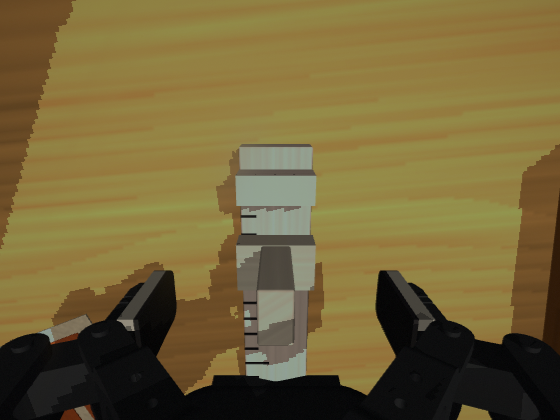

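Tab centred between fingers at (277,318). Close.

Call:
servo_tool:
  rows:
    - {"dx":0,"dy":0,"dz":0,"wx":0,"wy":0,"wz":0,"fingers":0.5}
    - {"dx":0,"dy":0,"dz":0,"wx":0,"wy":0,"wz":0,"fingers":0.7}
    - {"dx":0,"dy":0,"dz":0,"wx":0,"wy":0,"wz":0,"fingers":1}
    - {"dx":0,"dy":0,"dz":0,"wx":0,"wy":0,"wz":0,"fingers":1}
    - {"dx":0,"dy":0,"dz":0,"wx":0,"wy":0,"wz":0,"fingers":1}

```text
clock: 19.27
eef_pos: [526.9, -199.6, 37.1]
tool_rot: [-2.638, 1.57, -1.158]
force: [0.3, -0.4, 1.6]
width: 13.2
```

Run:
```python
from h import *
a=save('wrist','w15.png')
plan((527.5,-199,38),(0.09,0.996,0))
```

```text
t 19.32 pos [ 526.872 -199.573   37.044] F [-1.04  -0.965  2.496] w 13.2
R [[ 0.    -0.996  0.09 ]
 [-0.     0.09   0.996]
 [-1.    -0.    -0.   ]]
rotvec units (tool) [-0.004 -0.003  0.001]
shift now-frame [-0.001 -0.001  0.001]  after-rot frame [-0.001 -0.001  0.001]
```

View pics/w15.png

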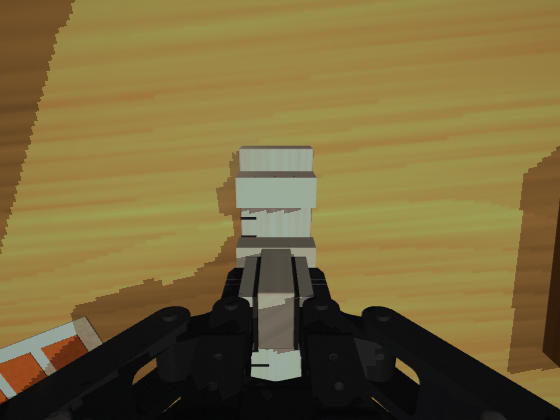

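Call:
servo_tool:
  rows:
    - {"dx":0,"dy":0.004,"dz":0,"wx":0,"wy":0,"wz":0,"fingers":1}
    - {"dx":0,"dy":0.004,"dz":0,"wx":0,"wy":0,"wz":0,"fingers":1}
    - {"dx":0,"dy":0.004,"dz":0,"wx":0,"wy":0,"wz":0,"fingers":1}
    - {"dx":0,"dy":0.003,"dz":0,"wx":0,"wy":0,"wz":0,"fingers":1}
    - {"dx":0,"dy":0.003,"dz":0,"wx":0,"wy":0,"wz":0,"fingers":1}

```text
clock: 19.95
eef_pos: [513.5, -198.4, 37.1]
tool_rot: [-2.074, 1.57, -0.593]
force: [2.1, -1.8, 2.1]
width: 13.5
```

Call:
servo_tool:
  rows:
    - {"dx":0,"dy":0.002,"dz":0,"wx":0,"wy":0,"wz":0,"fingers":1}
    - {"dx":0,"dy":0.002,"dz":0,"wx":0,"wy":0,"wz":0,"fingers":1}

```text
clock: 20.2
eef_pos: [510.5, -198.1, 37.0]
tool_rot: [-2.204, 1.57, -0.724]
force: [2.4, -2.4, 1.9]
width: 13.2
```

Call:
servo_tool:
  rows:
    - {"dx":0,"dy":0.0015,"dz":0,"wx":0,"wy":0,"wz":0,"fingers":1}

```text
clock: 20.32
eef_pos: [509.4, -198.0, 37.1]
tool_rot: [-2.146, 1.57, -0.666]
force: [0.9, -2.8, 4.3]
width: 13.0
```

Call:
servo_tool:
  rows:
    - {"dx":0,"dy":0.0015,"dz":0,"wx":0,"wy":0,"wz":0,"fingers":1}

```text
clock: 20.45
eef_pos: [508.3, -197.8, 37.0]
tool_rot: [-2.171, 1.57, -0.691]
force: [3.1, -3.6, 2.8]
width: 13.3
```

Call:
servo_tool:
  rows:
    - {"dx":0,"dy":0.0015,"dz":0,"wx":0,"wy":0,"wz":0,"fingers":1}

```text
clock: 20.58
eef_pos: [507.1, -197.8, 37.0]
tool_rot: [-2.284, 1.57, -0.803]
force: [1.5, -3.4, 4.5]
width: 13.2
```

Run:
```python
from h import *
a=save('wrist','w16.png')
plan((527.5,-199,38),(0.09,0.996,0))
```

```text
t 20.62 pos [ 507.049 -197.739   37.043] F [ 1.603 -3.694  3.844] w 13.3
R [[ 0.    -0.996  0.09 ]
 [-0.     0.09   0.996]
 [-1.    -0.    -0.   ]]
rotvec units (tool) [-0.004 -0.003  0.003]
shift now-frame [-0.001 -0.027  0.001]  after-rot frame [-0.001 -0.027  0.001]
```

View pics/w16.png

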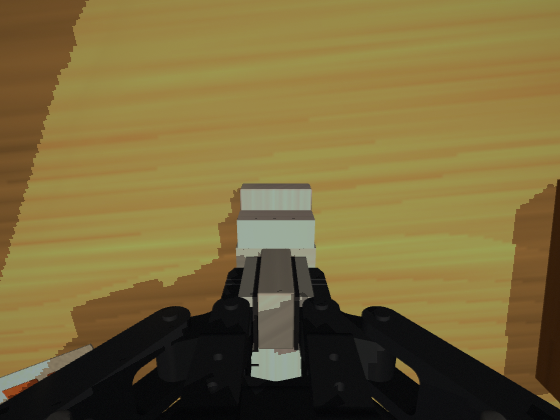

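Call:
servo_tool:
  rows:
    - {"dx":0,"dy":0.0013,"dz":0,"wx":0,"wy":0,"wz":0,"fingers":1}

```text
clock: 20.75
eef_pos: [507.0, -197.8, 37.1]
tool_rot: [-1.82, 1.569, -0.34]
force: [4.0, -4.4, 1.5]
width: 13.2
```

Call:
servo_tool:
  rows:
    - {"dx":0,"dy":0.0013,"dz":0,"wx":0,"wy":0,"wz":0,"fingers":1}

```text
clock: 20.88
eef_pos: [507.0, -197.7, 37.1]
tool_rot: [-1.748, 1.567, -0.267]
force: [6.4, -4.5, 0.2]
width: 13.2
```

Call:
servo_tool:
  rows:
    - {"dx":0,"dy":-0.008,"dz":0,"wx":0,"wy":0,"wz":0,"fingers":1}
    - {"dx":0,"dy":-0.01,"dz":0,"wx":0,"wy":0,"wz":0,"fingers":1}
    - {"dx":0,"dy":-0.01,"dz":0,"wx":0,"wy":0,"wz":0,"fingers":1}
    - {"dx":0,"dy":-0.01,"dz":0,"wx":0,"wy":0,"wz":0,"fingers":1}
    - {"dx":0,"dy":-0.01,"dz":0,"wx":0,"wy":0,"wz":0,"fingers":1}

```text
clock: 21.5
eef_pos: [538.6, -200.6, 37.0]
tool_rot: [1.514, 1.566, 2.994]
force: [-2.8, -2.2, 9.0]
width: 13.4
```

Call:
servo_tool:
  rows:
    - {"dx":0,"dy":-0.01,"dz":0,"wx":0,"wy":0,"wz":0,"fingers":1}
    - {"dx":0,"dy":-0.01,"dz":0,"wx":0,"wy":0,"wz":0,"fingers":1}
    - {"dx":0,"dy":-0.01,"dz":0,"wx":0,"wy":0,"wz":0,"fingers":1}
    - {"dx":0,"dy":-0.01,"dz":0,"wx":0,"wy":0,"wz":0,"fingers":1}
    - {"dx":0,"dy":0,"dz":0,"wx":0,"wy":0,"wz":0,"fingers":1}

```text
clock: 22.12
eef_pos: [569.9, -203.4, 37.1]
tool_rot: [1.635, 1.569, 3.116]
force: [-0.5, -3.3, 7.3]
width: 13.3
```

Run:
```python
from h import *
plan((573,-203.7,38),(0.09,0.996,0))
```

```text
t 22.12 pos [ 569.903 -203.437   37.054] F [-0.472 -3.25   7.307] w 13.3
R [[-0.002 -0.996  0.09 ]
 [ 0.     0.09   0.996]
 [-1.     0.002 -0.   ]]
rotvec units (tool) [-0.004 -0.001 -0.02 ]
shift now-frame [-0.001 -0.004  0.   ]  after-rot frame [-0.001 -0.004  0.   ]
```

Call:
servo_tool:
  rows:
    - {"dx":0,"dy":-0.003,"dz":0,"wx":0,"wy":0,"wz":0,"fingers":1}
    - {"dx":0,"dy":-0.0015,"dz":0,"wx":0,"wy":0,"wz":0,"fingers":1}
    - {"dx":0,"dy":0,"dz":0,"wx":0,"wy":0,"wz":0,"fingers":1}

```text
clock: 22.5
eef_pos: [572.1, -203.7, 37.0]
tool_rot: [1.538, 1.567, 3.018]
force: [-2.4, -2.8, 9.0]
width: 13.4
```

Run:
```python
from h import *
save('wrist','w17.png')
plan((573,-203.7,38),(0.09,0.996,0))
```

```text
t 22.55 pos [ 572.082 -203.643   36.994] F [-3.021 -2.935  8.542] w 13.1
R [[-0.004 -0.996  0.091]
 [ 0.     0.091  0.996]
 [-1.     0.004  0.   ]]
rotvec units (tool) [-0.005  0.001 -0.038]
shift now-frame [-0.001 -0.001  0.   ]  after-rot frame [-0.001 -0.001  0.   ]
```

View pics/w17.png

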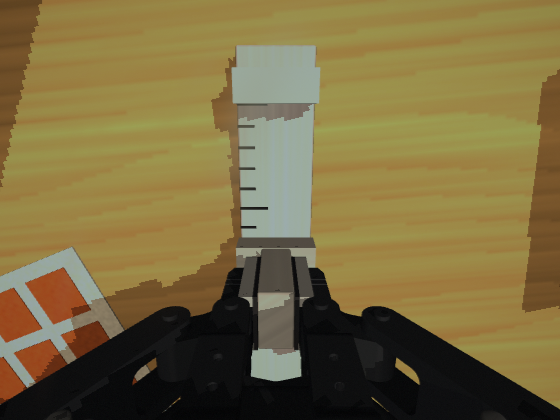

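Call:
servo_tool:
  rows:
    - {"dx":0,"dy":-0.0012,"dz":0,"wx":0,"wy":0,"wz":0,"fingers":1}
    - {"dx":0,"dy":0,"dz":0,"wx":0,"wy":0,"wz":0,"fingers":1}
    - {"dx":0,"dy":0,"dz":0,"wx":0,"wy":0,"wz":0,"fingers":1}

```text
clock: 22.92
eef_pos: [572.9, -203.7, 37.0]
tool_rot: [1.539, 1.567, 3.019]
force: [-2.3, -2.8, 8.3]
width: 12.9
```

Call:
servo_tool:
  rows:
    - {"dx":0,"dy":0,"dz":0,"wx":0,"wy":0,"wz":0,"fingers":0.6}
    - {"dx":0,"dy":0,"dz":0,"wx":0,"wy":0,"wz":0,"fingers":0.3}
    - {"dx":0,"dy":0,"dz":0,"wx":0,"wy":0,"wz":0,"fingers":0}
    - {"dx":0,"dy":0,"dz":0,"wx":0,"wy":0,"wz":0,"fingers":0}
    - {"dx":0,"dy":0,"dz":0,"wx":0,"wy":0,"wz":0,"fingers":0}

```text
clock: 23.55
eef_pos: [575.0, -203.5, 36.8]
tool_rot: [1.261, 1.57, 2.742]
force: [-0.7, -0.2, 0.2]
width: 85.7
```

Call:
servo_tool:
  rows:
    - {"dx":-0.04,"dy":0,"dz":0,"wx":0,"wy":0,"wz":0,"fingers":0}
    - {"dx":-0.05,"dy":0,"dz":0,"wx":0,"wy":0,"wz":0,"fingers":0}
    - {"dx":-0.06,"dy":0,"dz":0,"wx":0,"wy":0,"wz":0,"fingers":0}
    - {"dx":-0.06,"dy":0,"dz":0,"wx":0,"wy":0,"wz":0,"fingers":0}
    - {"dx":0,"dy":0,"dz":0,"wx":0,"wy":0,"wz":0,"fingers":0}

```text
clock: 24.18
eef_pos: [577.6, -204.5, 198.4]
tool_rot: [-1.783, 1.563, -0.302]
force: [-0.4, -1.0, -0.2]
width: 85.2
```

Call:
servo_tool:
  rows:
    - {"dx":0,"dy":0,"dz":0,"wx":0,"wy":0,"wz":0,"fingers":0}
    - {"dx":0,"dy":0,"dz":0,"wx":0,"wy":0,"wz":0,"fingers":0}
    - {"dx":0,"dy":0,"dz":0,"wx":0,"wy":0,"wz":0,"fingers":0}
    - {"dx":0,"dy":0,"dz":0,"wx":0,"wy":0,"wz":0,"fingers":0}
    - {"dx":0,"dy":0,"dz":0,"wx":0,"wy":0,"wz":0,"fingers":0}

```text
clock: 24.8
eef_pos: [575.0, -203.6, 194.1]
tool_rot: [1.408, 1.57, 2.889]
force: [-0.3, 0.4, 0.4]
width: 84.9
```

Run:
```python
from h import *
i=ctrl.camera_info('wrist')
a=save('wrist','w18.png');save('scene','s18.png')
cv2.imwrite('pics/w18c.png',cv2.resize(a[60:260,220:340,::-1],None,fx=3,fy=3,interpolation=2))
plan((573,-203.7,38),(0.09,0.996,0))
for d in ctrl.mark_of('cursor_grip','wrist')[:2]: print(d,atz('wrist',d['point'],55,i))
for d in ctrl.mark_of('gauge','wrist')[:2]: print(d,atz('wrist',d['point'],0,i))
```

```text
t 24.9 pos [ 575.103 -203.639  194.271] F [-0.5    0.14   0.559] w 84.9
R [[-0.    -0.996  0.09 ]
 [ 0.     0.09   0.996]
 [-1.     0.     0.   ]]
rotvec units (tool) [-0.002  0.    -0.002]
shift now-frame [ 0.208  0.003 -0.   ]  after-rot frame [ 0.208  0.003 -0.   ]
{'point': [278.3, 196.3], 'conf': 0.84} [ 573.375 -200.983   55.   ]
{'point': [461.6, 141.5], 'conf': 0.47} [541.214 -49.21   55.   ]
{'point': [275.0, 100.7], 'conf': 0.84} [ 495.237 -196.754    0.   ]
```

View pics/w18c.png

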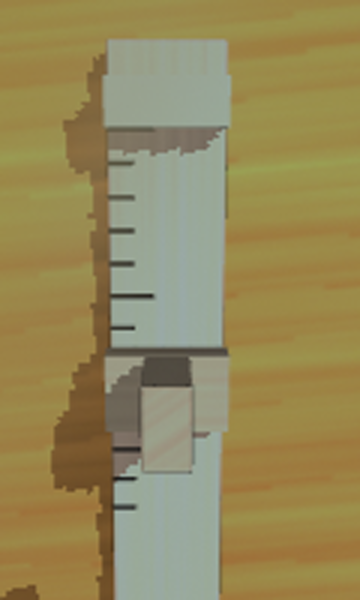

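View pics/s18.png

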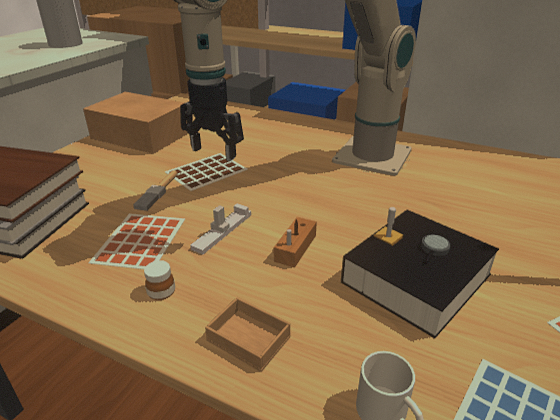

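Run:
```python
from h import *
print(ctrl.finish_job())
```

```text
the job is handed in; nothing more can be done
None
```

The rod is standing in the bore on its solid bottom, and the slide gauge is set to about 66 mm, the length left showing. The job was handed in at about 25 s. No verdict is reported, so these are my own measurements.

- **Rod:** The foot met the inner barrel about 25 mm down. I pushed it along against about 6 N until it stopped about 54 mm below the mouth. The wrist force reached 25.7 N in the last step, slightly over the 25 N the task gives as harmful to the post but under the 30 N limit. I backed off straight away and released. The rod did not slip in the grip, and afterwards it stood upright.
- **Exposed length:** The arm's height gives 66.2 mm, with the rod top at about 139 mm. The scene camera agrees to within about 1 mm.
- **Gauge:** I closed the gauge until the jaws touched to get a zero, then opened it to about 66.1 mm by arm travel. When I opened the fingers the arm sprang about 2 mm. After release, the gauge ticks read about 66.3 mm and the camera points about 66.5 mm.
- **Last view:** The fingers were clear of everything, and the pin, pencil, loupe and brush looked undisturbed.

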